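# Load and index the watch assembly turntable

## Task

Load the next watch on the assembly turntable: take the watch holder that is waiting on the bench and set it upright, without dropping it, fully down into the empty nest at the loading station (the nest nearest the robot, in line with the metal pointer), and let go of it. Then swing the advance lever round to its stop once and release it so that it springs back to rest, moving the turntable on by exactly one station with every holder still standing in its nest. Leave the dust cover, the tin and the screwdriver where they are.

Things in the scene. Friction and masses are not known exactly. Their poses are not given: they have to be found in the camera images.
- holder_mid (a point): The waiting watch holder, loose on the bench to the left: a black round block 58 mm in diameter, 36 mm high, with a steel watch (42 mm across, 10 mm high, dial up) fixed on top; 46 mm high in all, about 0.22 kg. The point is on its axis, 23 mm above its underside. Grip it by the black block; the nest's rim covers its lowest 6 mm. Its turn about the vertical does not matter.
- nest0 (a point): Centre of the floor of the empty nest at the loading station at the start; it rides with the turntable. Each of the six nests is a black ring on the aluminium turntable: inside diameter 64 mm (3 mm clearance round the holder), outside 73 mm, rim 6 mm high. The floor is the turntable's top, 72 mm above the bench. Nest centres lie 100 mm from the turning axis, 60 degrees apart.
- nest1 (a point): Centre of the floor of the nest that is one station ahead of nest0 at the start; it holds rider1.
- nest2 (a point): Centre of the floor of the nest two stations ahead of nest0; it holds rider2. At the start it stands behind to the left, below the fixed black head with three sprung plungers, carried by a black pillar (head 187 to 223 mm above the bench, plungers from 146 up to 284 mm).
- nest3 (a point): Centre of the floor of the nest three stations ahead of nest0, opposite the loading station at the start; it holds rider3. The two remaining nests are empty.
- turn_axis (a point): Point on the vertical axis of both turntable and lever, level with the turntable's top (fixed). The turntable is 284 mm across, its hub 52 mm across and 20 mm high. x points away from the robot, from the loading station through the axis; y to the left.
- load_station (a point): Fixed point of the machine at the loading station, level with the turntable's top, 100 mm from the turning axis on the robot's side; nest0 stands here at the start. A small metal pointer on the base stands 63 mm farther out, 32 mm above the bench.
- lever_grip (a point): Middle of the upright black grip of the advance lever: a cylinder 26 mm in diameter, from 60 to 134 mm above the bench, at the end of a flat steel arm that turns below the turntable about turn_axis. The point is 100 mm above the bench, 185 mm from that axis, and moves with the lever. At rest the lever is on the right; it swings clockwise seen from above, towards the robot.
- lever (a joint): Advance lever, rad: 0 at rest (grip 94 degrees anticlockwise of the loading station, seen from above), 1.152 at the end stop. A spring draws it back: 2 N at the grip at rest, 5 N at the stop, 9 N with the turntable turning. About the first 0.1 rad is free, then a ratchet pawl carries the turntable on by one station up to the stop. On the way back the pawl slips and the turntable stays.
- turntable (a joint): Turntable, rad: 0 at the start, growing clockwise seen from above; one station is 1.047. A friction brake (0.8 N m) holds it wherever it is left.
- rider1_mid (a point): A holder of the same kind, already loaded in nest1 (point 23 mm above its underside).
- rider2_mid (a point): A holder of the same kind, already loaded in nest2 (point 23 mm above its underside).
- rider3_mid (a point): A holder of the same kind, already loaded in nest3 (point 23 mm above its underside).
- dust_cover: Bystander: loose glass dust cover, a dome 72 mm in diameter, 82 mm high with its knob. Origin at the centre of its underside.
- parts_tin: Bystander: loose round aluminium parts tin, closed, 75 mm in diameter, 29 mm high. Origin at the centre of its underside.
- screwdriver: Bystander: loose screwdriver 150 mm long with an aluminium handle, lying on the bench on the right. Origin at the middle of its underside; its x axis runs along it.

How it is judged:
By the outcome, as a careful person would: the job done as asked, in the order asked, and still so for the second after the job is handed in, with the robot touching nothing.
It also fails if it takes over 54 s, if anything falls off the work surface, if the arm or the gripper's body presses on something with over 40 N, if the wrist force passes 120 N, or if a joint passes its speed limit or range.

## Robot

A 6-joint arm with a two-finger parallel gripper is mounted at the origin on the work surface. World frame = base frame: x ahead of the robot, y to its left, z up, the work surface at z = 0. Lengths are in m, angles in rad, forces in N, time in s.
With the tool pointing down it reaches from about 0.35 to 0.775 m from the base axis. Payload 5.5 kg.
Tool frame: the origin (TCP) lies at the very end of the fingers, on their centre line; the grasp point (between the pads) lies 19 mm behind it; z points along the fingers, y is the direction in which the jaws open and shut (so a half turn about z gives the same grasp; the last joint's range is limited). The gripper opens to 85 mm and grips with 20 to 120 N. Pads are 22 mm wide; open, the fingers measure 114 mm over their backs; the gripper's body (76 mm by 85 mm) begins 54 mm behind the grasp point. The pads swing forward as they close: fully open they stand 13 mm farther back than shut.
Start: joints at [1.152, 0.313, 0.046, 1.304, 0, 1.431], TCP at [0.158, 0.553, 0.194] pointing down, gripper open.
Joint ranges: [-2.76, 2.76], [-0.86, 1.69], [-1.03, 1.26], [-2.2, 2.34], [-1.47, 1.5], [-3.14, 3.14]. Speed limits (rad/s): [2.57, 2.57, 3.14, 3.14, 3.14, 3.14].

## Interface

Orientations are given as a unit quaternion [w, x, y, z].
In Python, from workcell import get_state, vision, workorder, silhouettes, tip_of gives the robot as it stands.
- The arm moves only by the shell command python3 -m inch 'ROWS' [FORCE]. ROWS is JSON, a list of rows, each a list of 7 numbers: the shift along the tool's x, y, z in cm, then the turn, a rotation vector about the tool's x, y, z in degrees, then the finger opening in cm, from 0 to 8.54. In form: [[dx, dy, dz, rx, ry, rz, hand], ...]. A call has 1 to 5 rows; each row shifts and turns the commanded pose from where the row before left it, along the tool's axes as they then stand; what a row does not reach is not made up. A row lasts 1/10 s, in which the tool goes at most 50 mm and 8.59 degrees, less where a joint would pass 70% of its speed; a pose out of reach is approached as far as the arm can. A call with a gripper value outside its range is refused whole. The fingers move at their own pace and stop on an object; FORCE is the grip in N (left out, the last holds). Time passes only in rows, so rows that do not move let the fingers close. It gives the time, the measured TCP pose, the force and the opening at its end, in the units of the state.
- get_state(): the state, without advancing time (a new reading comes with each control period).
- vision.read_camera(name): name is "side" or "top"; returns a dict with "pixels" (400x640x3 uint8, red, green, blue), "depth" (400x640 float32, m along the optical axis (not along the pixel's ray), 0 where there is no reading), "mtx" (3x3 intrinsics, pixels), "k1" (the pictures are not rectified: a ray, as slopes to the right and down, at radius r is drawn at 1 + k1 r^2 times it, then the intrinsics apply), "T" (4x4, takes a point from camera to world coordinates). Camera axes: x right, y up, looking along -z (the intrinsics and any distortion apply to the point x, -y, -z); pixel columns grow to the right and rows downward; lengths in m; the calibration is good to about 2 mm. A picture is of the moment at which its call begins.
- workorder.hand_in(): hands the job in, once; it reports no verdict.
Trained networks look in a picture, given as the dict that the camera call returned (one of the last four; its "shot" number tells which), for a name from the list of things; names that differ only in an ending like _2 or _b are one class to them, and where a whole thing is asked for, a point or a joint stands for the part that bears it (a point fixed in the world has none). Each returns a list of dicts, best first, with "confidence" (0 to 1); they miss things now and then, are a little off and sometimes report something else, mostly with a low value. They report only what shows in the picture. A call takes as long as a camera call.
- silhouettes(picture, label): "mask" (400x640 bool, what is visible of it) and "location" ([column, row] in pixels, amid what is visible of it).
- tip_of(picture, label): "location" ([column, row] in pixels: a listed point, or the origin of a listed thing).
The state is a dict: "clock": time; "joint_pos": joint angles; "qvel": joint speeds; "tau": joint torques, N m; "tcp_pos": TCP position; "orientation": TCP orientation; "wrist_force": force on the tool from outside, world axes, zero at the start; "ft_torque": the same for the moment, N m; "finger_gap": finger opening in m.
Only numpy, scipy, OpenCV 4.12 (cv2) and the standard library are available. Lean on these libraries where they do the work, as an engineer would, in place of code of your own. Each camera call takes 0.05 s, during which the arm holds its last target.

## Working session

There is one attempt and no reset: what is moved stays moved. The work goes in short steps, Python scripts to look and compute and a shell command to move; the robot and the scene stay as the last step left them, time stands still between calls to the robot, and variables do not carry over. Pictures are saved under pics/ and viewed, and the job is handed in when it is done.

```bash
ls; mkdir -p pics
cat > h.py <<'E'
import numpy as np, cv2
from workcell import get_state, vision, workorder, silhouettes, tip_of
def ray(p,uv):
    K=p["mtx"];k=p["k1"]
    d=np.array([(uv[0]-K[0][2])/K[0][0],(uv[1]-K[1][2])/K[1][1]])
    s=d.copy()
    for _ in range(20): s=d/(1+k*(s@s))
    return np.array([s[0],-s[1],-1.0])
def at_z(p,uv,z):
    T=np.array(p["T"]);r=T[:3,:3]@ray(p,uv);o=T[:3,3]
    return o+r*(z-o[2])/r[2]
def at_d(p,uv):
    T=np.array(p["T"]);u,v=int(round(uv[0])),int(round(uv[1]))
    w=p["depth"][max(0,v-1):v+2,max(0,u-1):u+2];w=w[w>0]
    if len(w)==0:return None
    return T[:3,:3]@(ray(p,uv)*np.median(w))+T[:3,3]
def save(p,n): cv2.imwrite("pics/"+n+".png",cv2.cvtColor(np.ascontiguousarray(p["pixels"]),cv2.COLOR_RGB2BGR))
E
python3 - <<'E'
from h import *
np.set_printoptions(precision=4,suppress=True)
s=get_state();print({k:np.round(v,3) for k,v in s.items()})
Z=dict(holder_mid=.023,nest0=.072,nest1=.072,nest2=.072,nest3=.072,turn_axis=.072,load_station=.072,lever_grip=.1,rider1_mid=.095,rider2_mid=.095,rider3_mid=.095,dust_cover=0,parts_tin=0,screwdriver=0)
for c in("top","side"):
    p=vision.read_camera(c);save(p,c+"0");print(c,np.array(p["T"])[:3,3],p["shot"])
    for n,z in Z.items():
        for r in tip_of(p,n)[:1]: print(n,round(r["confidence"],2),np.round(r["location"],1),at_z(p,r["location"],z))
print(get_state()["clock"])
E
```

```text
pics
{'clock': np.float64(0.0), 'joint_pos': array([1.152, 0.314, 0.045, 1.304, 0.   , 1.431]), 'qvel': array([ 0.001, -0.001,  0.   , -0.001, -0.002, -0.   ]), 'tau': array([  0.001, -48.062,  29.854,   0.019,  -0.   ,  -0.   ]), 'tcp_pos': array([0.158, 0.552, 0.193]), 'orientation': array([-0.   ,  0.139,  0.99 , -0.001]), 'wrist_force': array([-0.188, -1.006,  0.753]), 'ft_torque': array([0.006, 0.011, 0.024]), 'finger_gap': np.float64(0.085)}
top [ 0.4675 -0.0176  1.2255] 1
nest0 0.92 [323.5 149.3] [ 0.7091 -0.065   0.072 ]
nest1 0.92 [323.5 149.3] [ 0.7091 -0.065   0.072 ]
nest2 0.92 [323.5 149.3] [ 0.7091 -0.065   0.072 ]
nest3 0.92 [323.5 149.3] [ 0.7091 -0.065   0.072 ]
turn_axis 0.63 [324.4 183.5] [ 0.6013 -0.065   0.072 ]
load_station 0.6 [324.9 214.5] [ 0.5048 -0.0641  0.072 ]
lever_grip 0.57 [385.3 176.5] [ 0.6154 -0.2504  0.1   ]
rider1_mid 0.54 [292.9 199.1] [0.5531 0.0328 0.095 ]
rider2_mid 0.64 [294.1 198.7] [0.5542 0.0292 0.095 ]
rider3_mid 0.71 [324.6 148.6] [ 0.7064 -0.0675  0.095 ]
dust_cover 0.64 [244.  244.8] [0.4148 0.1989 0.    ]
parts_tin 0.63 [208.2 197.7] 
[... 165 characters left out ...]

nest0 0.84 [385.7 202.5] [ 0.7034 -0.0798  0.072 ]
nest1 0.84 [385.7 202.5] [ 0.7034 -0.0798  0.072 ]
nest2 0.84 [385.7 202.5] [ 0.7034 -0.0798  0.072 ]
nest3 0.84 [385.7 202.5] [ 0.7034 -0.0798  0.072 ]
turn_axis 0.81 [345.8 205.7] [ 0.6058 -0.0582  0.072 ]
load_station 0.82 [305.2 217.6] [ 0.4963 -0.0727  0.072 ]
lever_grip 0.69 [393.8 241.9] [ 0.6101 -0.2632  0.1   ]
rider1_mid 0.96 [312.  185.5] [0.5529 0.0261 0.095 ]
rider2_mid 0.87 [353.8 176.5] [0.6727 0.0339 0.095 ]
rider3_mid 0.64 [381.4 194.6] [ 0.6907 -0.0769  0.095 ]
dust_cover 0.71 [244.8 196. ] [0.4218 0.2024 0.    ]
parts_tin 0.55 [289.  174.7] [0.5825 0.2854 0.    ]
screwdriver 0.6 [365.9 336.8] [ 0.4924 -0.3807  0.    ]
1.5
```

View pics/top0.png

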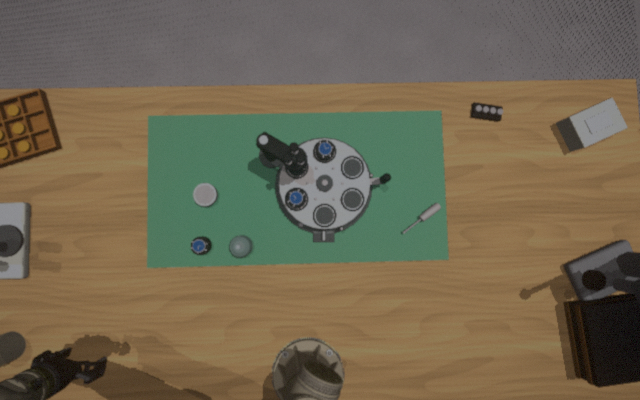

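View pics/side0.png

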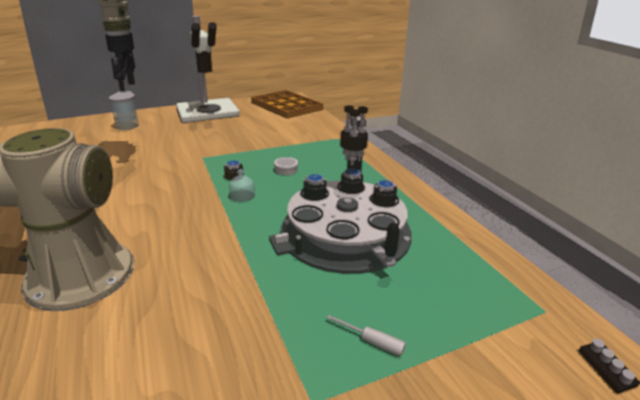

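Run:
```python
from h import *
np.set_printoptions(precision=4,suppress=True)
p=vision.read_camera("top"); q=vision.read_camera("side")
import pickle; pickle.dump((p,q),open("p0.pkl","wb"))
for c,w in(("top",p),("side",q)):
  for n in("holder_mid","nest0","lever_grip","dust_cover"):
    for r in silhouettes(w,n)[:4]:
        m=r["mask"];ys,xs=np.nonzero(m);print(c,n,round(r["confidence"],2),np.round(r["location"],1),m.sum(),xs.min(),xs.max(),ys.min(),ys.max(),xs.mean(),ys.mean())
  for r in tip_of(w,"holder_mid"): print(c,r)
im=cv2.cvtColor(np.ascontiguousarray(p["pixels"]),cv2.COLOR_RGB2BGR)
cv2.imwrite("pics/topA.png",cv2.resize(im[130:270,180:400],None,fx=3.6,fy=3.6,interpolation=cv2.INTER_CUBIC))
im=cv2.cvtColor(np.ascontiguousarray(q["pixels"]),cv2.COLOR_RGB2BGR)
cv2.imwrite("pics/sideA.png",cv2.resize(im[95:275,205:425],None,fx=3.3,fy=3.3,interpolation=cv2.INTER_CUBIC))
for uv in((200,245),(195,245),(200,240),(208,252),(324.5,215),(324.5,208)): print(uv,at_d(p,uv))
```

```text
top holder_mid 0.74 [205.3 245.7] 318 191 211 236 254 200.94654088050314 244.7012578616352
top nest0 0.86 [329.3 186. ] 5342 279 369 138 228 328.4127667540247 185.71153126169975
top lever_grip 0.62 [380.8 177. ] 162 370 390 173 183 380.78395061728395 178.820987654321
top dust_cover 0.7 [243.2 248.2] 462 229 253 235 257 240.7987012987013 245.6818181818182
top {'location': [200.3, 245.0], 'confidence': 0.6}
top {'location': [385.4, 177.8], 'confidence': 0.33}
side holder_mid 0.62 [231.7 169.4] 254 224 242 161 180 231.59055118110237 169.4291338582677
side nest0 0.92 [345.4 213.3] 5047 288 405 180 245 344.7965127798692 215.11789181692095
side lever_grip 0.87 [388.5 246.6] 716 367 399 222 266 387.16620111731845 245.36033519553072
side lever_grip 0.19 [242.9 188.6] 589 229 255 170 200 241.67572156196945 187.54499151103565
side dust_cover 0.66 [243.  188.1] 568 230 254 170 200 241.71830985915494 187.3661971830986
side {'location': [234.2, 170.1], 'confidence': 0.63}
(200, 245) [0.4198 0.3269 0.0483]
(195, 245) [0.4202 0.3425 0.0481]
(200, 240) [0.4353 0.3268 0.0486]
(208, 252) [0.3948 0.3145 0.0031]
(324.5, 215) [ 0.5032 -0.0628  0.0732]
(324.5, 208) [ 0.5249 -0.0633  0.0742]
```

View pics/topA.png

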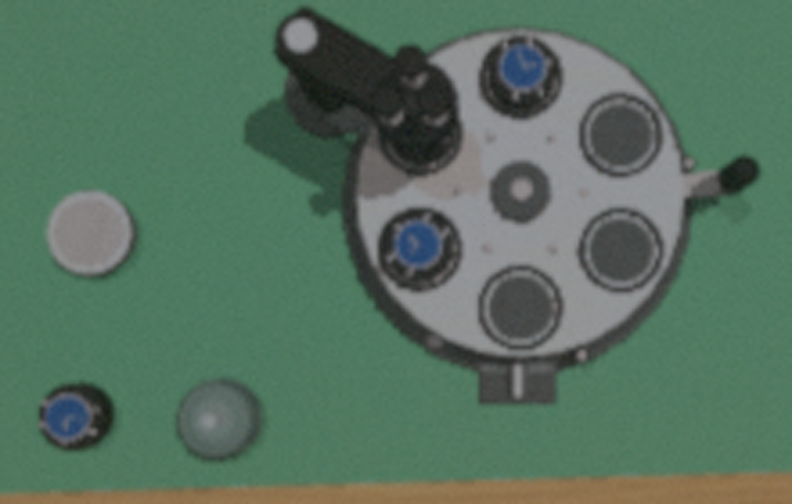

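View pics/sideA.png

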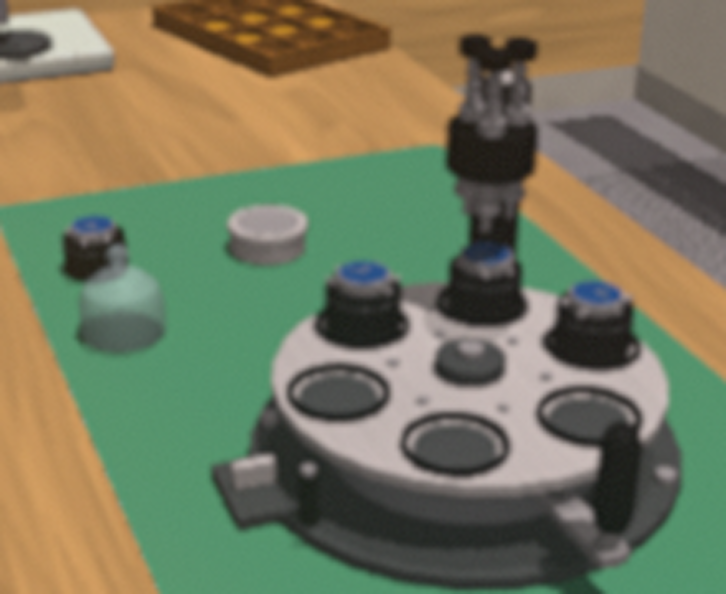

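```bash
cat > m.py <<'E'
from h import *
from scipy.ndimage import label
def blobs(mask,lo,hi):
    l,n=label(mask);out=[]
    for i in range(1,n+1):
        ys,xs=np.nonzero(l==i)
        if lo<=len(xs)<=hi: out.append((xs.mean(),ys.mean(),len(xs),xs.max()-xs.min()+1,ys.max()-ys.min()+1))
    return out
def blue(p,lo=25,hi=200):
    a=p["pixels"].astype(int); return blobs((a[...,2]>a[...,0]+40)&(a[...,2]>a[...,1]+15),lo,hi)
E
python3 - <<'E'
from m import *
import pickle
np.set_printoptions(precision=4,suppress=True)
p,q=pickle.load(open("p0.pkl","rb"))
for c,w in(("top",p),("side",q)):
  for b in blue(w):print(c,"blue",np.round(b,2),at_z(w,b[:2],.045),at_z(w,b[:2],.117))
a=cv2.cvtColor(np.ascontiguousarray(p["pixels"]),cv2.COLOR_RGB2GRAY)
print(a[208:223,308:342:2])
A=p["pixels"].astype(int)
dk=(a<90)&(np.ptp(A,axis=2)<16)
for b in blobs(dk[130:240,270:400],60,900): 
    uv=(b[0]+270,b[1]+130);print("dark",np.round(b,1),at_z(p,uv,.075))
E
```

```text
top blue [324.78 148.1   98.    12.    11.  ] [ 0.7185 -0.0703  0.045 ] [ 0.7032 -0.0671  0.117 ]
top blue [295.69 197.23  98.    12.    12.  ] [0.5626 0.0261 0.045 ] [0.5568 0.0234 0.117 ]
top blue [198.05 245.38  85.    11.    10.  ] [0.4186 0.334  0.045 ] [0.4216 0.3125 0.117 ]
side blue [232.5 162.5  40.   12.    4. ] [0.4215 0.3384 0.045 ] [0.3916 0.1818 0.117 ]
side blue [314.72 177.24  67.    14.     6.  ] [0.6152 0.1579 0.045 ] [0.5595 0.0254 0.117 ]
side blue [385.13 183.31  68.    14.     7.  ] [0.7839 0.0537 0.045 ] [ 0.7057 -0.065   0.117 ]
[[148 148 147 129  88 110  79  75  70  72  82 112  77 131 146 146 147]
 [148 148 146 106 110  96  71  71  72  75  74  96 104  99 145 148 148]
 [148 150 146  74 120  76  72  73  73  73  68  79 121  76 144 148 148]
 [147 149 137  77 122  72  71  73  72  72  69  74 112  72 143 148 148]
 [148 145 130  93 106  71  71  72  74  75  72  71  96  78 129 148 147]
 [147 147 127  99  88  72  70  76  73  71  68  74  81  81 113 149 147]
 [148 147 129 101  82  70  73  72  72  71  70  70  77 105 109 148 148]
 [148 147 129  99  79  69  72  73  71  73  72  71  76 103 108 147 146]
 [147 149 128 103  84  72  73  71  72  72  71  74  77  91 113 147 147]
 [146 149 130 103  84  72  72  73  70  72  72  68  79  82 122 148 148]
 [148 148 130  88 100  73  74  73  74  74  73  76  88  79 135 148 148]
 [148 147 134  78 114  74  69  75  75  70  72  71 102  78 141 146 148]
 [149 148 141  73 119  77  76  69  72  72  73  79 110  76 144 147 147]
 [146 146 145  91 106  90  70  70  73  73  76  89 104  94 144 145 148]
 [146 146 146 114  85 112  74  70  69  72  85 110  86 123 148 145 148]]
dark [ 53.7  23.3 241.   23.   22. ] [ 0.6957 -0.065   0.075 ]
dark [ 81.9  37.2 216.   17.   17. ] [ 0.6501 -0.152   0.075 ]
dark [ 53.8  53.2 168.   16.   17. ] [ 0.6019 -0.0629  0.075 ]
dark [ 81.9  69.1 219.   17.   17. ] [ 0.5505 -0.1491  0.075 ]
dark [ 54.1  85.1 227.   18.   17. ] [ 0.5028 -0.0614  0.075 ]
```

```bash
python3 -m inch '[[0,0,0,0,0,-8,8.5],[0,0,0,0,0,-8,8.5],[-3,-2.6,0,0,0,0,8.5],[-3,-2.6,0,0,0,0,8.5],[-3,-2.6,0,0,0,0,8.5]]' 40; python3 -m inch '[[-3,-2.6,0,0,0,0,8.5],[-3,-2.6,0,0,0,0,8.5],[-3,-2.6,0,0,0,0,8.5],[-3,-2.6,0,0,0,0,8.5],[-3,-2.6,0,0,0,0,8.5]]'
```

```text
clock: 2.6
tcp_pos: [0.2489, 0.4742, 0.1941]
orientation: [0.0, -0.001, 1.0, 0.0]
wrist_force: [1.5, -0.1, -0.8]
finger_gap: 0.0851
clock: 3.1
tcp_pos: [0.3995, 0.3438, 0.1943]
orientation: [0.0, -0.0, 1.0, 0.0]
wrist_force: [1.9, 1.3, 0.0]
finger_gap: 0.0852
```

```bash
python3 -m inch '[[-2.1,-1,2,0,0,0,8.5],[0,0,4,0,0,0,8.5],[0,0,3,0,0,0,8.5],[0,0,1.5,0,0,0,8.5],[0,0,0,0,0,0,8.5]]'
python3 - <<'E'
from m import *
np.set_printoptions(precision=4,suppress=True)
print(get_state()["tcp_pos"])
for c in("top","side"):
    p=vision.read_camera(c)
    im=cv2.cvtColor(np.ascontiguousarray(p["pixels"]),cv2.COLOR_RGB2BGR)
    y,x=(200,150) if c=="top" else (110,180)
    cv2.imwrite("pics/%sB.png"%c,cv2.resize(im[y:y+100,x:x+120],None,fx=6,fy=6,interpolation=cv2.INTER_CUBIC))
E
```

```text
clock: 3.6
tcp_pos: [0.4175, 0.3337, 0.0866]
orientation: [-0.002, -0.0, 1.0, -0.001]
wrist_force: [-0.0, 1.0, 0.3]
finger_gap: 0.085
[0.4175 0.3337 0.0866]
```

View pics/topB.png

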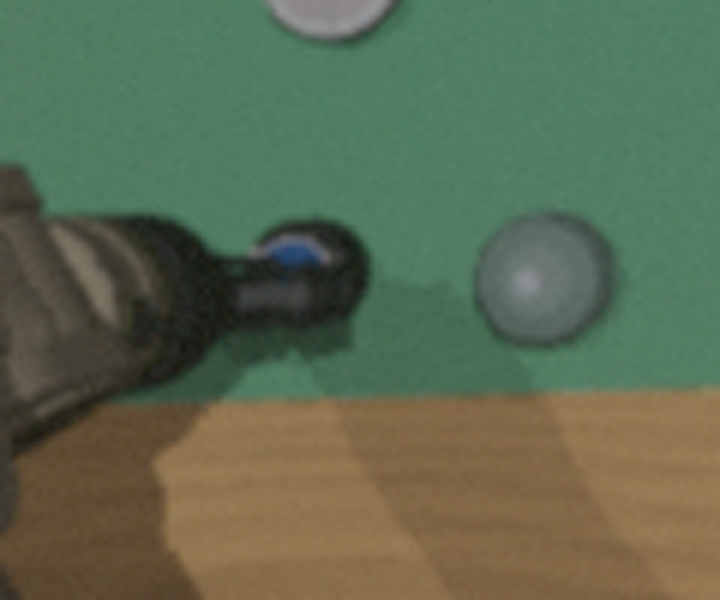

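View pics/sideB.png

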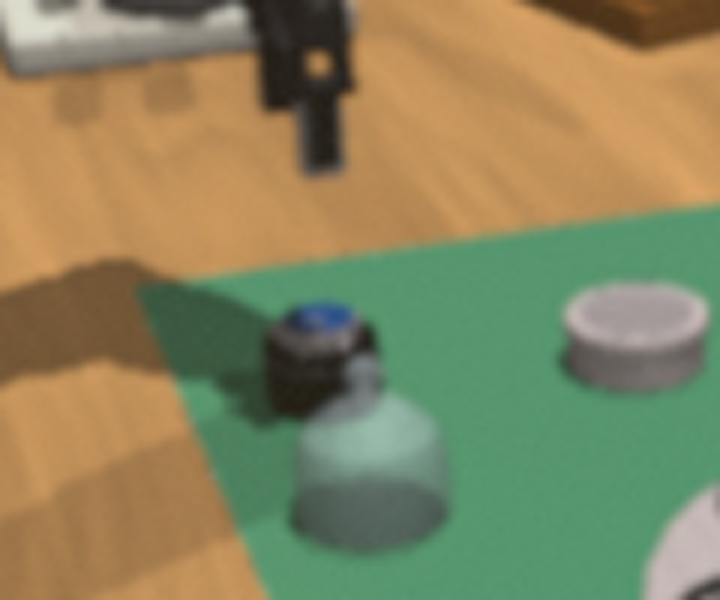

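Run:
```python
from h import *
import pickle
np.set_printoptions(precision=4,suppress=True)
p,q=pickle.load(open("p0.pkl","rb"))
T=np.array(q["T"])
def proj(w,X):
    T=np.array(w["T"]);c=T[:3,:3].T@(np.array(X)-T[:3,3]);s=np.array([c[0],-c[1]])/-c[2];s=s*(1+w["k1"]*(s@s));K=w["mtx"]
    return np.round([K[0][0]*s[0]+K[0][2],K[1][1]*s[1]+K[1][2]],1)
for dy in(.05,.043,-.043,-.05):
  for z in (.0866,.0996): print(dy,z,"side",proj(q,[.4175,.3337+dy,z]),"top",proj(p,[.4175,.3337+dy,z+.01]))
for x in(.4175,.4195,.4215):
  for y in (.331,.334,.337): print(x,y,"side bottom/mid/top",proj(q,[x,y,0]),proj(q,[x,y,.045]),"top",proj(p,[x,y,.045]),proj(p,[x,y,.02]))
```

```text
0.05 0.0866 side [226.8 144.5] top [176.1 247. ]
0.05 0.0996 side [226.5 140.5] top [174.5 247.3]
0.043 0.0866 side [227.3 145.3] top [178.5 247. ]
0.043 0.0996 side [227.  141.3] top [176.9 247.2]
-0.043 0.0866 side [233.7 156. ] top [207.5 246.2]
-0.043 0.0996 side [233.4 151.8] top [206.2 246.5]
-0.05 0.0866 side [234.3 156.9] top [209.8 246.2]
-0.05 0.0996 side [233.9 152.7] top [208.6 246.4]
0.4175 0.331 side bottom/mid/top [232.9 177.1] [231.7 163.7] top [199.  245.7] [201.3 245.3]
0.4175 0.334 side bottom/mid/top [232.7 176.7] [231.5 163.3] top [198.  245.7] [200.4 245.4]
0.4175 0.337 side bottom/mid/top [232.5 176.3] [231.3 162.9] top [197.1 245.8] [199.4 245.4]
0.4195 0.331 side bottom/mid/top [233.6 177. ] [232.4 163.6] top [199.  245.1] [201.3 244.7]
0.4195 0.334 side bottom/mid/top [233.3 176.6] [232.2 163.2] top [198.  245.1] [200.4 244.7]
0.4195 0.337 side bottom/mid/top [233.1 176.2] [232.  162.8] top [197.1 245.1] [199.4 244.7]
0.4215 0.331 side bottom/mid/top [234.2 176.9] [233.1 163.5] top [199.  244.4] [201.3 244.1]
0.4215 0.334 side bottom/mid/top [234.  176.5] [232.8 163.1] top [198.  244.5] [200.4 244.1]
0.4215 0.337 side bottom/mid/top [233.8 176.1] [232.6 162.7] top [197.1 244.5] [199.4 244.1]
```

Run:
```python
from m import *
import pickle
np.set_printoptions(precision=4,suppress=True)
s=get_state();print(s["tcp_pos"],s["joint_pos"])
q=vision.read_camera("side");p=vision.read_camera("top");pickle.dump((p,q),open("p1.pkl","wb"))
im=cv2.cvtColor(np.ascontiguousarray(q["pixels"]),cv2.COLOR_RGB2BGR)
cv2.imwrite("pics/sideC.png",cv2.resize(im[0:220,100:340],None,fx=2.7,fy=2.7,interpolation=cv2.INTER_CUBIC))
for v in(115,120,125,130,135,137): 
  for u in (226,231,234,236): print(v,u,at_d(q,(u,v)))
```

```text
[0.4195 0.335  0.0895] [ 0.5243  0.2948 -0.2429  1.0331  0.0001  0.5239]
115 226 [0.4065 0.2967 0.2087]
115 231 [0.4139 0.2643 0.2179]
115 234 [0.4219 0.2641 0.217 ]
115 236 [0.4275 0.2649 0.2161]
120 226 [0.4202 0.3773 0.1666]
120 231 [0.4126 0.2629 0.2044]
120 234 [0.5357 0.8279 0.0072]
120 236 [0.4277 0.2702 0.2002]
125 226 [0.419  0.3775 0.1512]
125 231 [0.4111 0.2609 0.1912]
125 234 [0.42   0.2644 0.1888]
125 236 [0.4248 0.2613 0.1893]
130 226 [0.4832 0.7373 0.0023]
130 231 [0.4144 0.2834 0.1686]
130 234 [0.4221 0.2804 0.1686]
130 236 [0.4278 0.2809 0.1677]
135 226 [0.4726 0.6886 0.0006]
135 231 [0.4133 0.2836 0.154 ]
135 234 [0.4211 0.2805 0.154 ]
135 236 [0.4263 0.2789 0.1538]
137 226 [0.4674 0.6632 0.0025]
137 231 [0.4131 0.2849 0.1476]
137 234 [0.4207 0.2807 0.1481]
137 236 [0.427 0.284 0.146]
```

View pics/sideC.png

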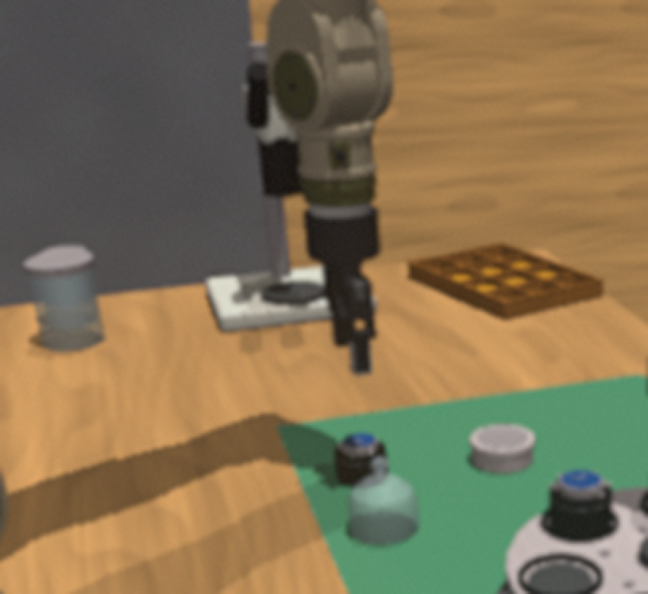

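Run:
```python
from h import *
import pickle
np.set_printoptions(precision=4,suppress=True)
p,q=pickle.load(open("p1.pkl","rb"))
T=np.array(q["T"])
def cloud(w,u0,u1,v0,v1):
    P=[]
    for v in range(v0,v1):
        for u in range(u0,u1):
            d=w["depth"][v,u]
            if d>0:P.append(np.r_[u,v,T2[:3,:3]@(ray(w,(u,v))*d)+T2[:3,3]])
    return np.array(P)
T2=np.array(q["T"]);C=cloud(q,190,260,60,165)
m=(C[:,3]<.6)&(C[:,4]>.06)&(C[:,3]>.22)&(abs(C[:,2]-.42)<.08)
C=C[m]
for z in np.arange(.08,.36,.01):
    k=C[(C[:,4]>=z)&(C[:,4]<z+.01)]
    if len(k):print("side",round(z,3),len(k),"x",k[:,2].min(),k[:,2].max(),"y",k[:,3].min(),k[:,3].max())
T2=np.array(p["T"]);C=cloud(p,150,225,215,275)
m=(C[:,4]>.06);C=C[m]
for z in np.arange(.06,.36,.01):
    k=C[(C[:,4]>=z)&(C[:,4]<z+.01)]
    if len(k):print("top",round(z,3),len(k),"x",k[:,2].min(),k[:,2].max(),"y",k[:,3].min(),k[:,3].max())
a=cv2.cvtColor(np.ascontiguousarray(p["pixels"]),cv2.COLOR_RGB2BGR)
cv2.imwrite("pics/topC.png",cv2.resize(a[200:300,120:240],None,fx=6,fy=6))
```

```text
side 0.14 32 x 0.40981133933866665 0.43112825843697755 y 0.27884438963815616 0.3839077205219611
side 0.15 47 x 0.40900285445173656 0.4314752192617583 y 0.27607737554880296 0.38373131426863305
side 0.16 47 x 0.4086033667124093 0.43182981183344693 y 0.2763790165369887 0.3816200328055296
side 0.17 34 x 0.4089206704779371 0.4301365081423846 y 0.27589202464427987 0.38054365910499344
side 0.18 23 x 0.4072805222653879 0.4308585137826094 y 0.26005372066851373 0.38413874148887917
side 0.19 60 x 0.4041956140136961 0.43505508919043157 y 0.2583455605054946 0.40570584266749654
side 0.2 48 x 0.4034805957774662 0.43202675908197236 y 0.2594679652070885 0.39720555562016135
side 0.21 52 x 0.404684759756077 0.4333559099769734 y 0.25796060190022707 0.3975662358198301
side 0.22 67 x 0.4026160968522824 0.43161916983976456 y 0.26146162259343597 0.40631092717086836
side 0.23 75 x 0.4020878369731028 0.43867369795080235 y 0.2622579638846191 0.3886535561407881
side 0.24 66 x 0.4087246955654432 0.4329673873912083 y 0.2622505763427455 0.34389335725829306
side 0.25 51 x 0.38383349768017105 0.4543723732887924 y 0.
[... 2065 characters left out ...]
3800229744 y 0.29857768516789973 0.323926228088114
top 0.29 54 x 0.3810005214679454 0.45615349625443574 y 0.2978200433717204 0.33117013288536934
top 0.3 83 x 0.383428963423552 0.45651549466440333 y 0.2981632363159613 0.33505970608427715
top 0.31 19 x 0.39416729224635255 0.4491552632128683 y 0.2998084729454299 0.3148611649228721
top 0.32 10 x 0.3882751814916326 0.4397133101832893 y 0.2987564549396068 0.31293934399871737
top 0.33 49 x 0.3866004117019992 0.4570434698406328 y 0.2981145522360278 0.32650427336913956
top 0.34 48 x 0.39215149466830335 0.4575973701615442 y 0.2989667689303467 0.337614751760278
top 0.35 39 x 0.3992401034392635 0.4552258839857545 y 0.2948589097258848 0.32758847569426597
```

View pics/topC.png

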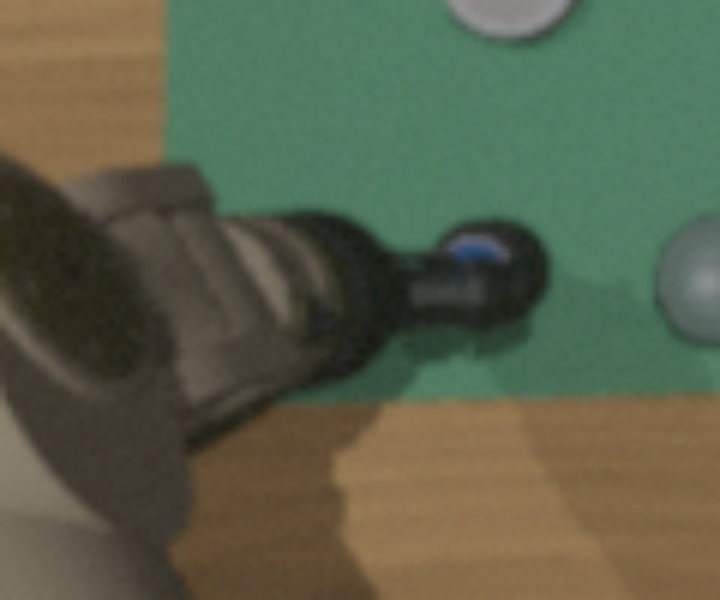

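```bash
cat > tip.py <<'E'
from m import *
def tips(w,x0,y0,zlo=.055):
    T=np.array(w["T"]);P=[]
    for v in range(60,260):
        for u in range(150,420):
            d=w["depth"][v,u]
            if d>0:
                X=T[:3,:3]@(ray(w,(u,v))*d)+T[:3,3]
                if abs(X[0]-x0)<.1 and abs(X[1]-y0)<.09 and X[2]>zlo:P.append(np.r_[u,v,X])
    return np.array(P)
E
python3 -m inch '[[0,0,2,0,0,0,8.5],[0,0,2,0,0,0,8.5],[0,0,0,0,0,0,8.5]]'
python3 - <<'E'
from tip import *
s=get_state();print(s["tcp_pos"],s["wrist_force"])
q=vision.read_camera("side");C=tips(q,.42,.334)
for z in np.arange(.05,.26,.01):
    k=C[(C[:,4]>=z)&(C[:,4]<z+.01)]
    if len(k):print("side",round(z,3),len(k),"x",np.round([k[:,2].min(),k[:,2].max()],3),"y",np.round([k[:,3].min(),k[:,3].max()],3))
im=cv2.cvtColor(np.ascontiguousarray(q["pixels"]),cv2.COLOR_RGB2BGR)
cv2.imwrite("pics/sideD.png",cv2.resize(im[100:210,180:300],None,fx=5,fy=5,interpolation=cv2.INTER_CUBIC))
E
```

```text
clock: 4.1
tcp_pos: [0.4184, 0.3345, 0.0482]
orientation: [-0.001, -0.0, 1.0, -0.001]
wrist_force: [-1.4, -0.3, 0.2]
finger_gap: 0.0852
[0.41837334 0.33451583 0.04817485] [-1.42440917 -0.29274847  0.23017467]
side 0.1 42 x [0.409 0.43 ] y [0.28  0.382]
side 0.11 41 x [0.409 0.431] y [0.276 0.384]
side 0.12 39 x [0.407 0.429] y [0.275 0.381]
side 0.13 33 x [0.408 0.43 ] y [0.274 0.38 ]
side 0.14 25 x [0.405 0.43 ] y [0.258 0.385]
side 0.15 62 x [0.403 0.432] y [0.257 0.405]
side 0.16 42 x [0.402 0.432] y [0.261 0.401]
side 0.17 54 x [0.4  0.43] y [0.259 0.356]
side 0.18 68 x [0.4   0.431] y [0.26  0.394]
side 0.19 74 x [0.4   0.439] y [0.263 0.366]
side 0.2 62 x [0.408 0.431] y [0.265 0.344]
side 0.21 51 x [0.386 0.451] y [0.294 0.327]
side 0.22 87 x [0.383 0.452] y [0.294 0.334]
side 0.23 92 x [0.383 0.453] y [0.294 0.337]
side 0.24 99 x [0.382 0.455] y [0.293 0.332]
side 0.25 114 x [0.383 0.456] y [0.292 0.343]
```

View pics/sideD.png

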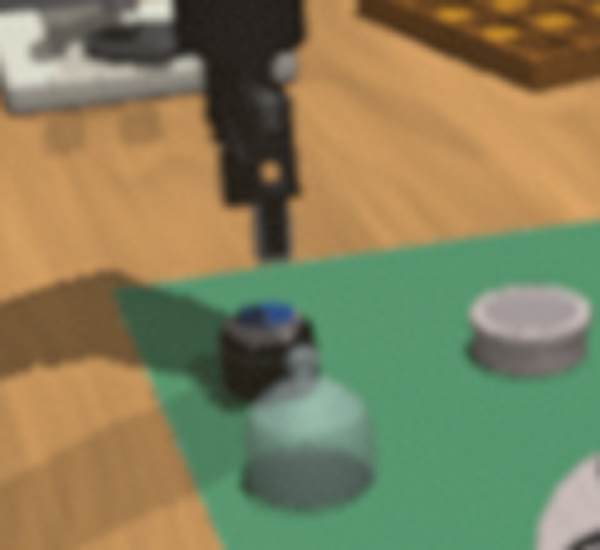

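```bash
python3 -m inch '[[0,0,2,0,0,0,8.5],[0,0,1.5,0,0,0,8.5],[0,0,0,0,0,0,8.5]]'
python3 - <<'E'
from tip import *
s=get_state();print(s["tcp_pos"],s["wrist_force"])
q=vision.read_camera("side");C=tips(q,.42,.334,.05)
for z in np.arange(.05,.26,.01):
    k=C[(C[:,4]>=z)&(C[:,4]<z+.01)]
    if len(k):print("side",round(z,3),len(k),"x",np.round([k[:,2].min(),k[:,2].max()],3),"y",np.round([k[:,3].min(),k[:,3].max()],3))
im=cv2.cvtColor(np.ascontiguousarray(q["pixels"]),cv2.COLOR_RGB2BGR)
cv2.imwrite("pics/sideE.png",cv2.resize(im[100:210,180:300],None,fx=5,fy=5,interpolation=cv2.INTER_CUBIC))
E
```

```text
clock: 4.45
tcp_pos: [0.419, 0.3348, 0.0141]
orientation: [-0.0, -0.0, 1.0, -0.0]
wrist_force: [-0.7, 1.6, 0.3]
finger_gap: 0.0852
[0.41899899 0.33483256 0.01408173] [-0.69384779  1.60334263  0.31974852]
side 0.06 16 x [0.412 0.43 ] y [0.283 0.382]
side 0.07 36 x [0.409 0.431] y [0.275 0.382]
side 0.08 38 x [0.409 0.432] y [0.276 0.386]
side 0.09 37 x [0.409 0.429] y [0.273 0.387]
side 0.1 24 x [0.407 0.429] y [0.275 0.384]
side 0.11 41 x [0.407 0.431] y [0.258 0.397]
side 0.12 51 x [0.403 0.432] y [0.257 0.412]
side 0.13 48 x [0.403 0.432] y [0.259 0.406]
side 0.14 63 x [0.4   0.431] y [0.261 0.401]
side 0.15 72 x [0.4   0.439] y [0.262 0.394]
side 0.16 77 x [0.401 0.433] y [0.261 0.354]
side 0.17 39 x [0.408 0.441] y [0.268 0.331]
side 0.18 68 x [0.384 0.452] y [0.295 0.334]
side 0.19 93 x [0.384 0.453] y [0.295 0.333]
side 0.2 93 x [0.385 0.454] y [0.295 0.335]
side 0.21 90 x [0.384 0.456] y [0.294 0.336]
side 0.22 118 x [0.384 0.456] y [0.295 0.355]
side 0.23 67 x [0.385 0.447] y [0.298 0.331]
side 0.24 89 x [0.385 0.45 ] y [0.297 0.329]
side 0.25 91 x [0.383 0.456] y [0.293 0.337]
```

View pics/sideE.png

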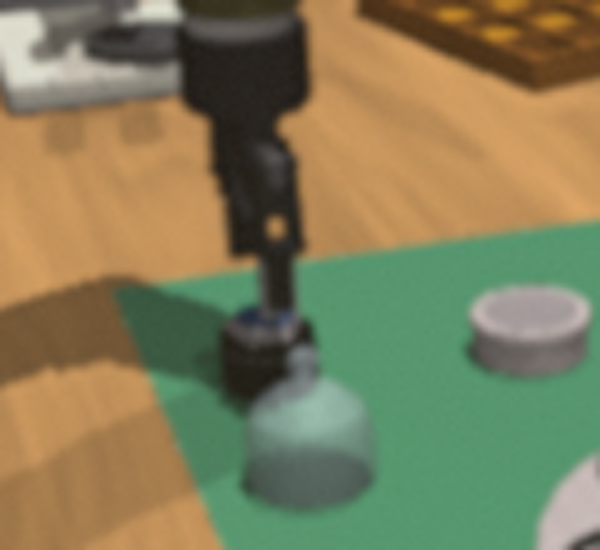

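```bash
python3 -m inch '[[0,0,1.5,0,0,0,8.5],[0,0,1.5,0,0,0,8.5],[0,0,0,0,0,0,8.5]]'
python3 - <<'E'
from tip import *
s=get_state();print(s["tcp_pos"],s["wrist_force"])
q=vision.read_camera("side");C=tips(q,.42,.334,.008)
for z in np.arange(.005,.2,.01):
    k=C[(C[:,4]>=z)&(C[:,4]<z+.01)&(C[:,3]<.295)&(C[:,3]>.24)]
    if len(k):print("side",round(z,3),len(k),"x",np.round([k[:,2].min(),k[:,2].max()],3),"y",np.round([k[:,3].min(),k[:,3].max()],3))
im=cv2.cvtColor(np.ascontiguousarray(q["pixels"]),cv2.COLOR_RGB2BGR)
cv2.imwrite("pics/sideF.png",cv2.resize(im[100:210,180:300],None,fx=5,fy=5,interpolation=cv2.INTER_CUBIC))
E
```

```text
clock: 4.8
tcp_pos: [0.4192, 0.3349, -0.0157]
orientation: [-0.0, -0.0, 1.0, -0.0]
wrist_force: [-0.5, 0.8, -0.1]
finger_gap: 0.0849
[ 0.41920915  0.33487224 -0.01571061] [-0.4724361   0.84617401 -0.05666453]
side 0.035 9 x [0.41  0.421] y [0.276 0.289]
side 0.045 25 x [0.41  0.432] y [0.276 0.292]
side 0.055 24 x [0.408 0.43 ] y [0.274 0.289]
side 0.065 22 x [0.41  0.431] y [0.274 0.288]
side 0.075 12 x [0.407 0.432] y [0.26  0.289]
side 0.085 48 x [0.407 0.432] y [0.256 0.295]
side 0.095 25 x [0.405 0.433] y [0.261 0.295]
side 0.105 28 x [0.409 0.431] y [0.26  0.269]
side 0.115 36 x [0.408 0.433] y [0.261 0.276]
side 0.125 35 x [0.408 0.433] y [0.262 0.294]
side 0.135 36 x [0.409 0.434] y [0.263 0.294]
side 0.145 2 x [0.413 0.42 ] y [0.293 0.294]
side 0.155 1 x [0.421 0.421] y [0.292 0.292]
side 0.175 3 x [0.415 0.429] y [0.295 0.295]
side 0.185 1 x [0.424 0.424] y [0.294 0.294]
```

View pics/sideF.png

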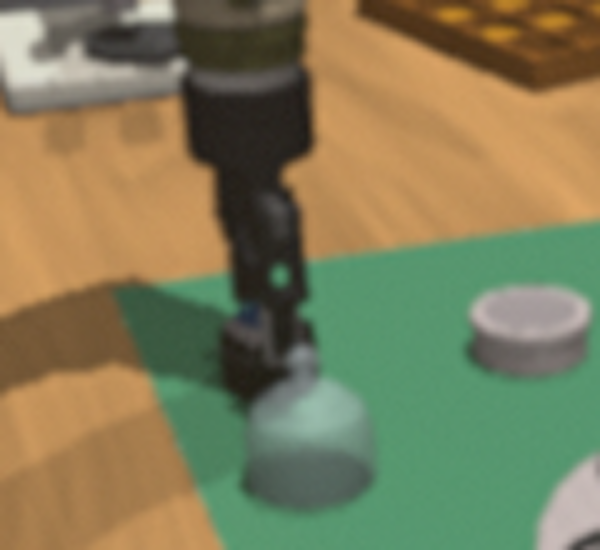

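```bash
python3 -m inch '[[0,0,1,0,0,0,8.5],[0,0,1,0,0,0,8.5],[0,0,0,0,0,0,7],[0,0,0,0,0,0,5],[0,0,0,0,0,0,5]]' 40;python3 -m inch '[[0,0,0,0,0,0,5],[0,0,0,0,0,0,5],[0,0,0,0,0,0,5]]'
python3 - <<'E'
from tip import *
s=get_state();print(s["tcp_pos"],s["wrist_force"])
q=vision.read_camera("side");C=tips(q,.42,.334,.008)
for z in np.arange(.005,.1,.01):
    k=C[(C[:,4]>=z)&(C[:,4]<z+.01)&(C[:,3]<.305)&(C[:,3]>.24)]
    if len(k):print("side",round(z,3),len(k),"x",np.round([k[:,2].min(),k[:,2].max()],3),"y",np.round([k[:,3].min(),k[:,3].max()],3))
im=cv2.cvtColor(np.ascontiguousarray(q["pixels"]),cv2.COLOR_RGB2BGR)
cv2.imwrite("pics/sideG.png",cv2.resize(im[100:210,180:300],None,fx=5,fy=5,interpolation=cv2.INTER_CUBIC))
E
```

```text
clock: 5.35
tcp_pos: [0.4194, 0.335, -0.0357]
orientation: [0.0, -0.0, 1.0, 0.0]
wrist_force: [-0.6, -0.3, -2.1]
finger_gap: 0.0572
clock: 5.65
tcp_pos: [0.4194, 0.335, -0.0359]
orientation: [0.0, -0.0, 1.0, 0.0]
wrist_force: [-0.7, 0.1, -0.4]
finger_gap: 0.057
[ 0.41936641  0.3350058  -0.03586679] [-0.65496011  0.10634393 -0.35633626]
side 0.005 1 x [0.412 0.412] y [0.3 0.3]
side 0.015 12 x [0.41  0.423] y [0.287 0.304]
side 0.025 15 x [0.41  0.422] y [0.288 0.304]
side 0.035 18 x [0.41  0.432] y [0.29  0.303]
side 0.045 7 x [0.407 0.427] y [0.274 0.3  ]
side 0.055 42 x [0.407 0.433] y [0.271 0.3  ]
side 0.065 23 x [0.404 0.434] y [0.269 0.305]
side 0.075 33 x [0.403 0.431] y [0.269 0.305]
side 0.085 30 x [0.408 0.432] y [0.267 0.304]
side 0.095 34 x [0.408 0.432] y [0.263 0.305]
```

View pics/sideG.png

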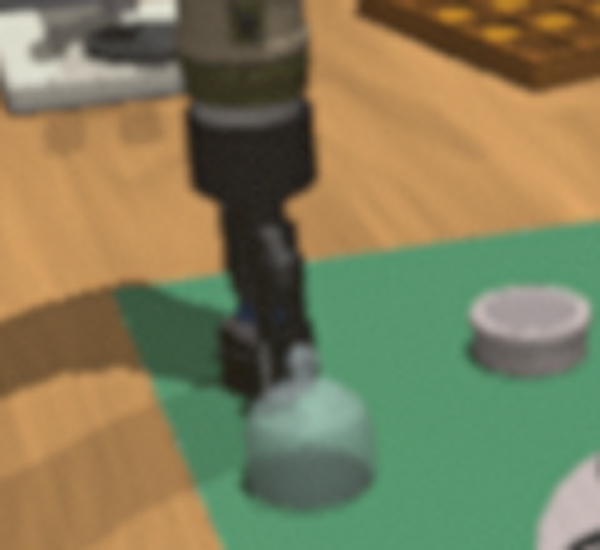

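```bash
python3 -m inch '[[0,0,-1,0,0,0,5],[0,0,-2,0,0,0,5],[0,0,-3,0,0,0,5],[0,0,-4,0,0,0,5],[0,0,-4,0,0,0,5]]'
python3 - <<'E'
from tip import *
s=get_state();print(s["tcp_pos"],s["wrist_force"],s["finger_gap"])
for c in("side","top"):
    q=vision.read_camera(c)
    im=cv2.cvtColor(np.ascontiguousarray(q["pixels"]),cv2.COLOR_RGB2BGR)
    y,x=(70,180) if c=="side" else (190,150)
    cv2.imwrite("pics/%sH.png"%c,cv2.resize(im[y:y+110,x:x+120],None,fx=5,fy=5,interpolation=cv2.INTER_CUBIC))
E
```

```text
clock: 6.2
tcp_pos: [0.4188, 0.3346, 0.1058]
orientation: [-0.0, -0.0, 1.0, -0.0]
wrist_force: [0.3, 0.6, -0.7]
finger_gap: 0.0566
[0.41876881 0.33461472 0.10581614] [ 0.27302623  0.6088579  -0.73957435] 0.0565745336520967
```

View pics/sideH.png

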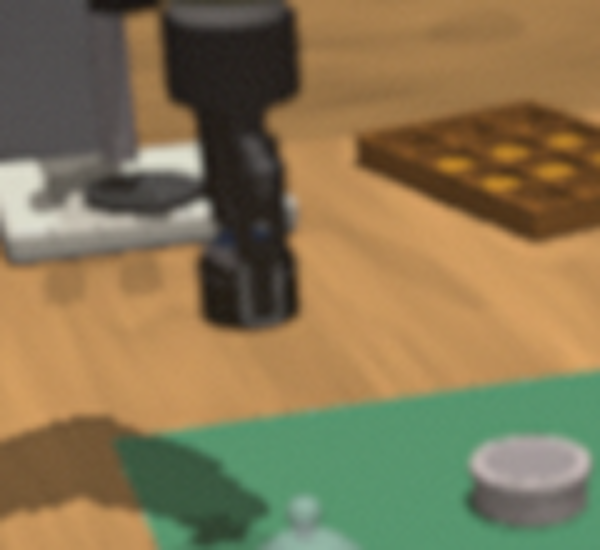

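View pics/topH.png

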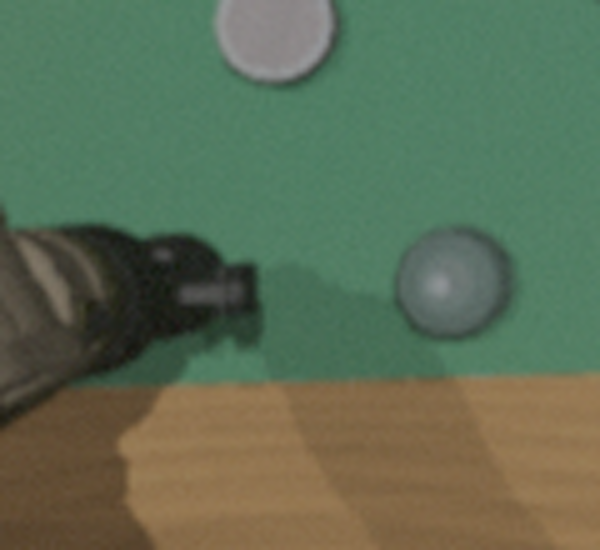

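```bash
python3 -m inch '[[-0.4,-2,0,0,0,0,5],[-0.8,-4,0,0,0,0,5],[-0.8,-4,0,0,0,0,5],[-0.8,-4,0,0,0,0,5],[-0.8,-4,0,0,0,0,5]]'; python3 -m inch '[[-0.8,-4,0,0,0,0,5],[-0.8,-4,0,0,0,0,5],[-0.8,-4,0,0,0,0,5],[-0.8,-4,0,0,0,0,5],[-0.8,-3.5,0,0,0,0,5]]';python3 -m inch '[[-0.6,-2.2,0,0,0,0,5],[0,0,0,0,0,0,5],[0,0,0,0,0,0,5]]'
python3 - <<'E'
from tip import *
import pickle
np.set_printoptions(precision=4,suppress=True)
s=get_state();print(s["tcp_pos"],s["wrist_force"],s["finger_gap"])
P={}
for c in("side","top"):
    q=vision.read_camera(c);P[c]=q
    im=cv2.cvtColor(np.ascontiguousarray(q["pixels"]),cv2.COLOR_RGB2BGR)
    y,x=(110,260) if c=="side" else (140,260)
    cv2.imwrite("pics/%sI.png"%c,cv2.resize(im[y:y+140,x:x+160],None,fx=4.2,fy=4.2,interpolation=cv2.INTER_CUBIC))
    print(c,[np.round(b,1) for b in blue(q,8)])
pickle.dump(P,open("p2.pkl","wb"))
E
```

```text
clock: 6.8
tcp_pos: [0.4551, 0.1535, 0.104]
orientation: [-0.0, -0.001, 1.0, 0.0]
wrist_force: [0.8, 0.5, -2.5]
finger_gap: 0.0571
clock: 7.3
tcp_pos: [0.4952, -0.0419, 0.104]
orientation: [-0.0, 0.0, 1.0, 0.0]
wrist_force: [0.5, 0.3, -2.3]
finger_gap: 0.0571
clock: 7.6
tcp_pos: [0.501, -0.0622, 0.1037]
orientation: [-0.001, 0.0, 1.0, 0.0]
wrist_force: [0.1, 0.5, -2.3]
finger_gap: 0.057
[ 0.501  -0.0622  0.1037] [ 0.1105  0.4533 -2.3236] 0.056976344249451076
side [array([356. , 171.9,  14. ,   6. ,   4. ]), array([385.2, 183.3,  70. ,  14. ,   7. ])]
top [array([324.8, 148.1,  96. ,  11. ,  11. ]), array([295.6, 197.3,  99. ,  12. ,  12. ])]
```

View pics/sideI.png

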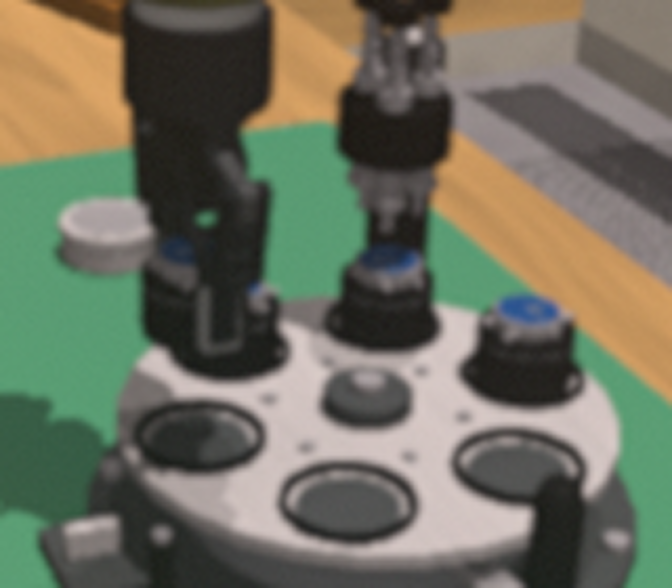

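View pics/topI.png

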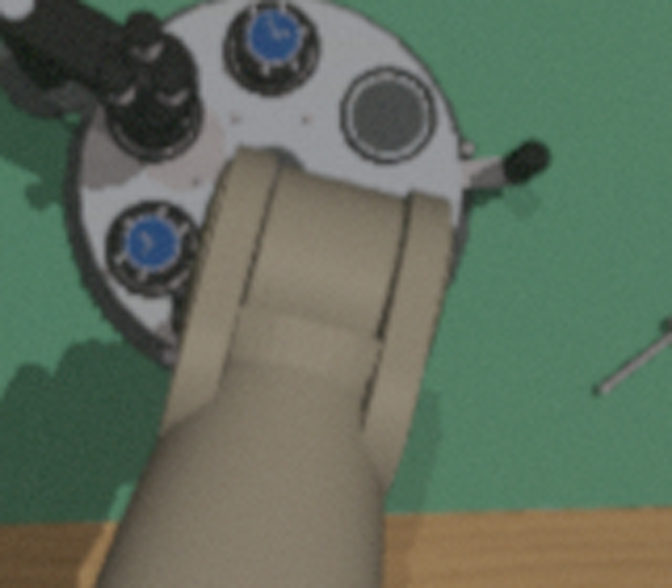

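```bash
python3 -m inch '[[0,0,2,0,0,0,5],[0,0,2,0,0,0,5],[0,0,1,0,0,0,5],[0,0,0,0,0,0,5]]'
cat > proj.py <<'E'
from m import *
def proj(w,X):
    T=np.array(w["T"]);c=T[:3,:3].T@(np.array(X)-T[:3,3]);s=np.array([c[0],-c[1]])/-c[2];s=s*(1+w["k1"]*(s@s));K=w["mtx"]
    return np.array([K[0][0]*s[0]+K[0][2],K[1][1]*s[1]+K[1][2]])
def circ(im,w,c,r,z,off,f,col):
    pts=[(proj(w,[c[0]+r*np.cos(t),c[1]+r*np.sin(t),z])+.5-np.array(off))*f for t in np.linspace(0,2*np.pi,60)]
    cv2.polylines(im,[np.round(np.array(pts)*16).astype(np.int32)],True,col,1,cv2.LINE_AA,4)
E
python3 - <<'E'
from proj import *
import pickle
np.set_printoptions(precision=4,suppress=True)
s=get_state();print(s["tcp_pos"],s["wrist_force"],s["finger_gap"])
q=vision.read_camera("side");pickle.dump(q,open("p3.pkl","wb"))
im=cv2.cvtColor(np.ascontiguousarray(q["pixels"]),cv2.COLOR_RGB2BGR)
off=(265,150);f=7
a=cv2.resize(im[150:235,265:375],None,fx=f,fy=f,interpolation=cv2.INTER_CUBIC)
cv2.imwrite("pics/sideJ.png",a)
c=(.502,-.0625)
circ(a,q,c,.032,.078,off,f,(0,0,255));circ(a,q,c,.0365,.078,off,f,(0,255,255))
zb=s["tcp_pos"][2]+.0359
circ(a,q,s["tcp_pos"][:2],.029,zb,off,f,(255,255,0))
cv2.imwrite("pics/sideJ2.png",a)
E
```

```text
clock: 8.1
tcp_pos: [0.4999, -0.0607, 0.0527]
orientation: [-0.002, -0.001, 1.0, 0.001]
wrist_force: [0.0, 0.1, -1.1]
finger_gap: 0.0569
[ 0.4999 -0.0607  0.0527] [ 0.017   0.1479 -1.0949] 0.056933797222531383
```

View pics/sideJ.png

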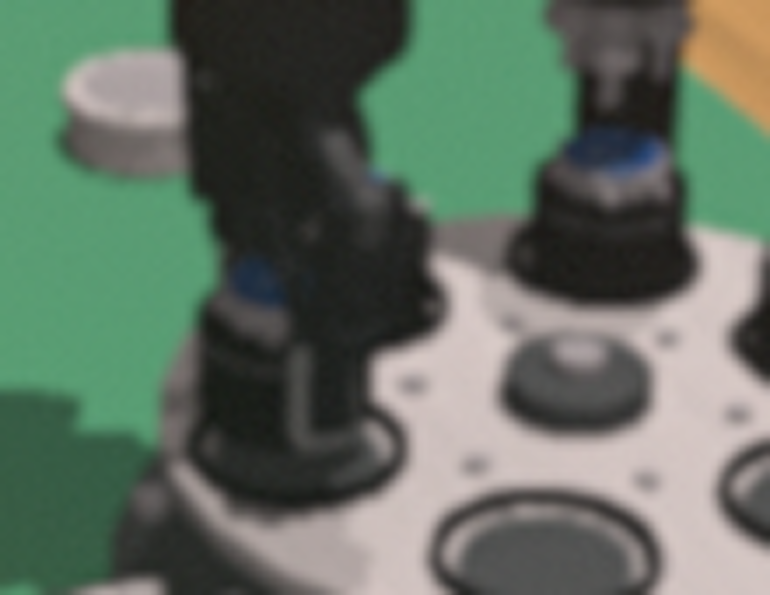

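View pics/sideJ2.png

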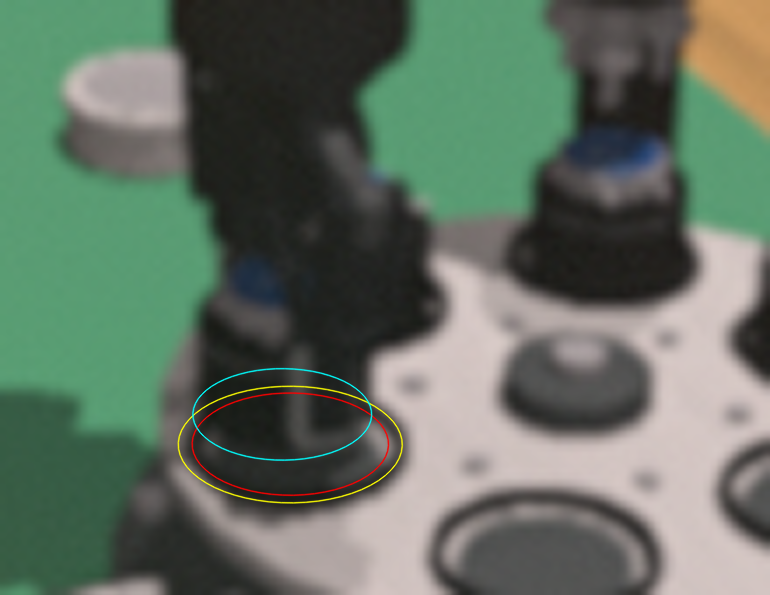

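```bash
python3 -m inch '[[0,0,0.4,0,0,0,5],[0,0,0.4,0,0,0,5],[0,0,0,0,0,0,5]]'
python3 - <<'E'
from proj import *
import pickle
np.set_printoptions(precision=4,suppress=True)
s=get_state();print(s["tcp_pos"],s["wrist_force"],s["finger_gap"])
q=vision.read_camera("side");q2=vision.read_camera("side")
pickle.dump(q,open("p3.pkl","wb"))
px=(np.array(q["pixels"],float)+np.array(q2["pixels"],float))/2
im=cv2.cvtColor(px.astype(np.uint8),cv2.COLOR_RGB2BGR)
im=np.clip(im.astype(float)*1.6,0,255).astype(np.uint8)
f=13
a=cv2.resize(im[185:228,283:333],None,fx=f,fy=f,interpolation=cv2.INTER_CUBIC)
cv2.imwrite("pics/sideK.png",a)
c=(.502,-.063);off=(283,185)
circ(a,q,c,.032,.078,off,f,(0,0,255));circ(a,q,c,.0365,.078,off,f,(0,255,255))
circ(a,q,c,.029,s["tcp_pos"][2]+.0359,off,f,(255,255,0))
cv2.imwrite("pics/sideK2.png",a)
E
```

```text
clock: 8.45
tcp_pos: [0.5015, -0.062, 0.046]
orientation: [0.0, -0.0, 1.0, 0.0]
wrist_force: [0.0, 0.3, -1.8]
finger_gap: 0.0571
[ 0.5015 -0.062   0.046 ] [ 0.045   0.2722 -1.7985] 0.057083802269013766
```

View pics/sideK.png

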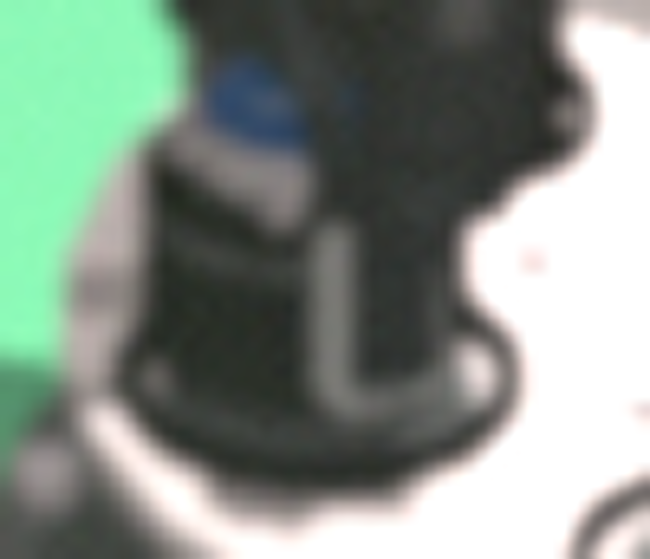

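View pics/sideK2.png

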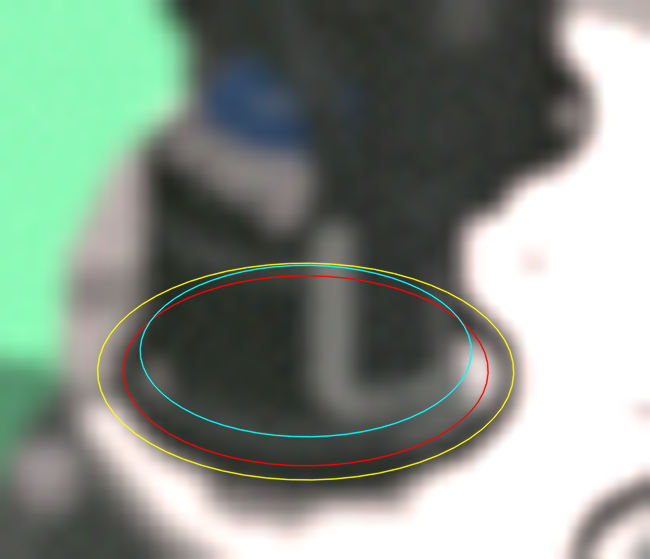

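Run:
```python
from proj import *
import pickle
np.set_printoptions(precision=4,suppress=True)
p,q=pickle.load(open("p0.pkl","rb"))
im=cv2.cvtColor(np.clip(q["pixels"].astype(float)*1.6,0,255).astype(np.uint8),cv2.COLOR_RGB2BGR)
f=7;off=(270,180);a=cv2.resize(im[180:265,270:385],None,fx=f,fy=f,interpolation=cv2.INTER_CUBIC)
for c in((.502,-.063),(.552,-.1496)):
    circ(a,q,c,.032,.078,off,f,(0,0,255));circ(a,q,c,.0365,.078,off,f,(0,255,255));circ(a,q,c,.0365,.072,off,f,(255,255,0))
circ(a,q,(.602,-.063),.142,.072,off,f,(0,255,0))
cv2.imwrite("pics/sideL.png",a)
im=cv2.cvtColor(np.clip(p["pixels"].astype(float)*1.6,0,255).astype(np.uint8),cv2.COLOR_RGB2BGR)
f=6;off=(272,130);a=cv2.resize(im[130:235,272:400],None,fx=f,fy=f,interpolation=cv2.INTER_CUBIC)
for t in (180,240,300): 
    t=np.radians(t);c=(.602+.1*np.cos(t),-.063+.1*np.sin(t))
    circ(a,p,c,.032,.078,off,f,(0,0,255));circ(a,p,c,.0365,.078,off,f,(0,255,255))
circ(a,p,(.602,-.063),.142,.072,off,f,(0,255,0))
circ(a,p,(.602,-.063),.026,.092,off,f,(0,255,0))
cv2.imwrite("pics/topL.png",a)
```

```text
(no output)
```

View pics/sideL.png

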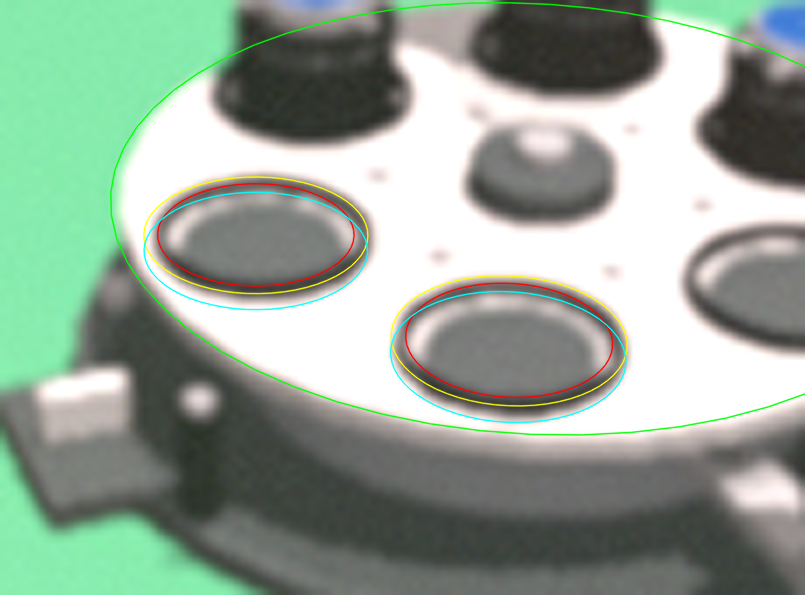

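View pics/topL.png

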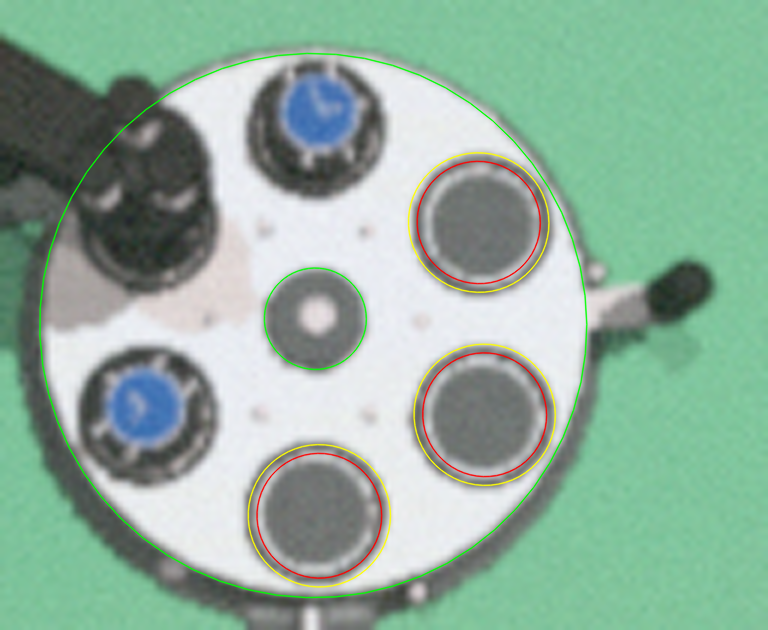

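```bash
python3 -m inch '[[-0.05,-0.05,0.2,0,0,0,5],[0,0,0.2,0,0,0,5],[0,0,0,0,0,0,5]]';python3 -m inch '[[0,0,0.2,0,0,0,5],[0,0,0.2,0,0,0,5],[0,0,0,0,0,0,5]]'
python3 - <<'E'
from proj import *
s=get_state();print(s["tcp_pos"],s["wrist_force"],s["finger_gap"],s["ft_torque"])
E
```

```text
clock: 8.85
tcp_pos: [0.5019, -0.0625, 0.0418]
orientation: [-0.0, -0.0, 1.0, 0.0]
wrist_force: [-0.3, 0.7, -2.1]
finger_gap: 0.0572
clock: 9.15
tcp_pos: [0.5017, -0.0624, 0.0377]
orientation: [-0.0, -0.0, 1.0, 0.0]
wrist_force: [-0.9, 0.5, -1.6]
finger_gap: 0.0572
[ 0.50174699 -0.06239988  0.03772412] [-0.85858292  0.45003075 -1.5504032 ] 0.05720587296422709 [-0.02277046  0.02753022 -0.02256055]
```

```bash
python3 -m inch '[[0,0,0.1,0,0,0,5],[0,0,0,0,0,0,5]]';python3 -m inch '[[0,0,0.1,0,0,0,5],[0,0,0,0,0,0,5]]'; python3 -m inch '[[0,0,0.1,0,0,0,5],[0,0,0,0,0,0,5]]'
```

```text
clock: 9.35
tcp_pos: [0.502, -0.0624, 0.037]
orientation: [-0.0, -0.0, 1.0, 0.0]
wrist_force: [-1.3, -0.2, -1.2]
finger_gap: 0.0572
clock: 9.55
tcp_pos: [0.5022, -0.0625, 0.0365]
orientation: [0.0, -0.0, 1.0, -0.0]
wrist_force: [-0.3, 1.1, 1.8]
finger_gap: 0.0566
clock: 9.75
tcp_pos: [0.5022, -0.0625, 0.0364]
orientation: [0.0, -0.0, 1.0, -0.0]
wrist_force: [-3.7, 0.3, 9.1]
finger_gap: 0.057
```

```bash
python3 -m inch '[[0,0,-0.1,0,0,0,5],[0,0,0,0,0,0,5]]'
python3 - <<'E'
from proj import *
s=get_state();print(s["tcp_pos"],s["wrist_force"])
q=vision.read_camera("side")
im=cv2.cvtColor(np.clip(q["pixels"].astype(float)*1.6,0,255).astype(np.uint8),cv2.COLOR_RGB2BGR)
cv2.imwrite("pics/sideM.png",cv2.resize(im[165:228,283:343],None,fx=9,fy=9,interpolation=cv2.INTER_CUBIC))
E
```

```text
clock: 9.95
tcp_pos: [0.5023, -0.0625, 0.0364]
orientation: [0.0, -0.0, 1.0, -0.0]
wrist_force: [-0.1, 0.3, 3.7]
finger_gap: 0.0572
[ 0.50232075 -0.06254961  0.03644779] [-0.06610777  0.3260038   3.70127174]
```

View pics/sideM.png

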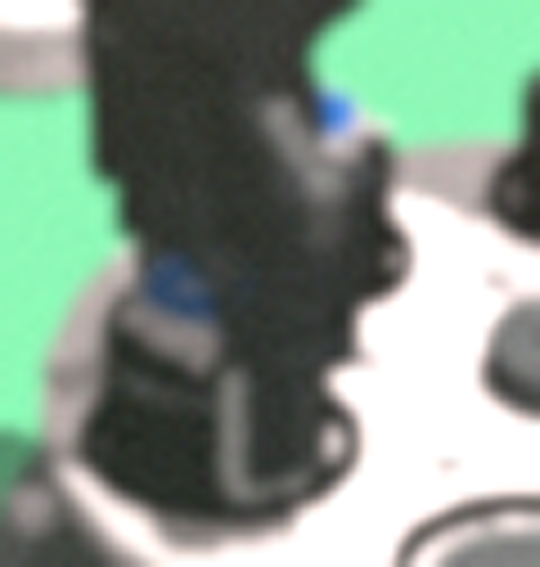

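```bash
python3 -m inch '[[0,0,0,0,0,0,6.2],[0,0,0,0,0,0,6.8],[0,0,0,0,0,0,7.5],[0,0,0,0,0,0,7.5],[0,0,0,0,0,0,7.5]]'; python3 -m inch '[[0,0,-1,0,0,0,7.5],[0,0,-2,0,0,0,7.5],[0,0,-3,0,0,0,7.5],[0,0,-4,0,0,0,7.5],[0,0,-3,0,0,0,7.5]]'
python3 - <<'E'
from proj import *
s=get_state();print(s["tcp_pos"],s["wrist_force"])
q=vision.read_camera("side")
im=cv2.cvtColor(np.clip(q["pixels"].astype(float)*1.6,0,255).astype(np.uint8),cv2.COLOR_RGB2BGR)
cv2.imwrite("pics/sideN.png",cv2.resize(im[110:270,263:423],None,fx=4,fy=4,interpolation=cv2.INTER_CUBIC))
print([np.r_[np.round(b,1),at_z(q,b[:2],.117)] for b in blue(q,8)])
E
```

```text
clock: 10.5
tcp_pos: [0.502, -0.0625, 0.036]
orientation: [-0.0, -0.0, 1.0, 0.0]
wrist_force: [0.5, -0.9, 0.2]
finger_gap: 0.0748
clock: 11.0
tcp_pos: [0.5025, -0.0626, 0.169]
orientation: [0.001, -0.0, 1.0, -0.0]
wrist_force: [1.4, -0.6, 0.5]
finger_gap: 0.0752
[ 0.50249303 -0.06260981  0.16903351] [ 1.36192436 -0.60359129  0.49285403]
[array([3.56000000e+02, 1.71900000e+02, 1.40000000e+01, 6.00000000e+00,
       4.00000000e+00, 6.68446124e-01, 1.59870741e-02, 1.17000000e-01]), array([3.14700000e+02, 1.77300000e+02, 6.80000000e+01, 1.40000000e+01,
       6.00000000e+00, 5.59310532e-01, 2.52015271e-02, 1.17000000e-01]), array([ 3.85200000e+02,  1.83300000e+02,  6.90000000e+01,  1.40000000e+01,
        7.00000000e+00,  7.05778307e-01, -6.52582260e-02,  1.17000000e-01]), array([ 3.07800000e+02,  1.96000000e+02,  8.10000000e+01,  1.40000000e+01,
        8.00000000e+00,  5.08836161e-01, -5.62890242e-02,  1.17000000e-01])]
```

View pics/sideN.png

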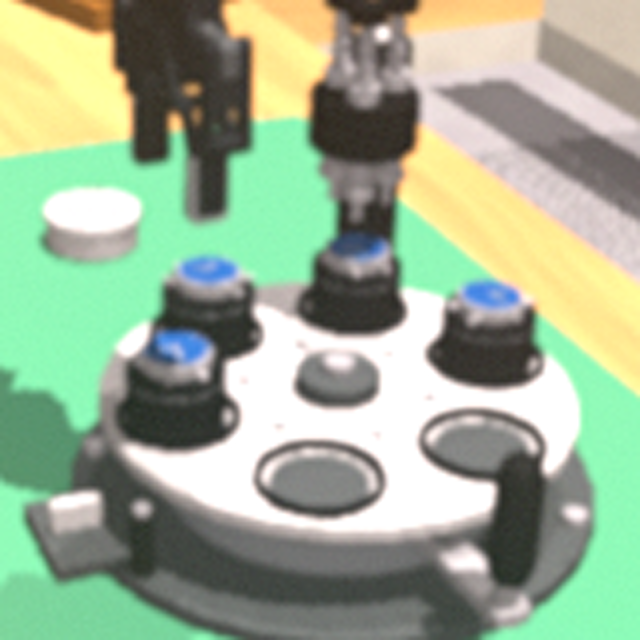

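Run:
```python
from proj import *
import pickle
np.set_printoptions(precision=4,suppress=True)
p,q=pickle.load(open("p0.pkl","rb"))
for w,n,(u0,u1,v0,v1) in((p,"top",(365,400,165,195)),(q,"side",(370,410,215,275))):
    T=np.array(w["T"]);P=[]
    for v in range(v0,v1):
        for u in range(u0,u1):
            d=w["depth"][v,u]
            if d>0:P.append(T[:3,:3]@(ray(w,(u,v))*d)+T[:3,3])
    P=np.array(P);P=P[(P[:,1]<-.21)]
    for z in (.05,.06,.07,.08,.09,.1,.11,.12,.13):
        k=P[(P[:,2]>=z)&(P[:,2]<z+.01)]
        if len(k):print(n,z,len(k),k.mean(0),"x",k[:,0].min(),k[:,0].max(),"y",k[:,1].min(),k[:,1].max())
f=9
for w,n,off,s in((p,"top",(355,155),(60,60)),(q,"side",(360,205),(60,70))):
    im=cv2.cvtColor(np.clip(w["pixels"].astype(float)*1.6,0,255).astype(np.uint8),cv2.COLOR_RGB2BGR)
    a=cv2.resize(im[off[1]:off[1]+s[1],off[0]:off[0]+s[0]],None,fx=f,fy=f,interpolation=cv2.INTER_CUBIC)
    c=(.6149,-.2476)
    circ(a,w,c,.013,.134,off,f,(0,0,255));circ(a,w,c,.013,.06,off,f,(0,255,255))
    cv2.imwrite("pics/grip_%s.png"%n,a)
```

```text
top 0.05 16 [ 0.6241 -0.2187  0.0543] x 0.6079698341796729 0.6337806027793839 y -0.24011188106817907 -0.21073561211647035
top 0.06 2 [ 0.6041 -0.2411  0.0688] x 0.6025535368770512 0.6056452339389078 y -0.24276123652419712 -0.23952264322708733
top 0.07 2 [ 0.6049 -0.2415  0.0751] x 0.6014465495503134 0.6083443097790584 y -0.24415160197356886 -0.23892804656310349
top 0.08 8 [ 0.6065 -0.2422  0.0842] x 0.5999009082122585 0.6166233585523977 y -0.25115442431290036 -0.23707715137169
top 0.09 6 [ 0.6085 -0.2397  0.0962] x 0.6019502436934723 0.6178107291733792 y -0.24310239143609666 -0.23721290534634334
top 0.1 5 [ 0.6085 -0.2401  0.1059] x 0.6009072227886934 0.6196588421867973 y -0.24450722106599387 -0.23666858926858717
top 0.11 7 [ 0.606  -0.2426  0.1151] x 0.5994152078018549 0.614999724744789 y -0.25162201075427254 -0.23688946761409255
top 0.12 22 [ 0.6094 -0.2458  0.126 ] x 0.6014106948661398 0.6222664662420007 y -0.2595061512812386 -0.23766365070913076
top 0.13 36 [ 0.6124 -0.2492  0.1336] x 0.6033992986022928 0.6217144115324642 y -0.25843754105253747 -0.2394053260608431
side 0.05 25 [ 
[... 378 characters left out ...]
88  0.0853] x 0.5983782905518737 0.6222770953261336 y -0.26446086207726294 -0.244626516710857
side 0.09 47 [ 0.6061 -0.2586  0.0952] x 0.5982962372720404 0.6198344757296854 y -0.26356842958085924 -0.244986562299919
side 0.1 56 [ 0.6067 -0.2589  0.1046] x 0.5984287993105017 0.6223918779296869 y -0.26468592095001264 -0.24396881087912925
side 0.11 57 [ 0.6057 -0.2586  0.115 ] x 0.5969485878283491 0.6206357337009901 y -0.26421389244509097 -0.2460668869339634
side 0.12 67 [ 0.6067 -0.2578  0.1255] x 0.5981511098906884 0.622602329072931 y -0.264049643972152 -0.24481840207144012
side 0.13 57 [ 0.6098 -0.2532  0.1337] x 0.6014349101166017 0.6189466892918077 y -0.2612448524155976 -0.24207775244390206
```

View pics/grip_top.png

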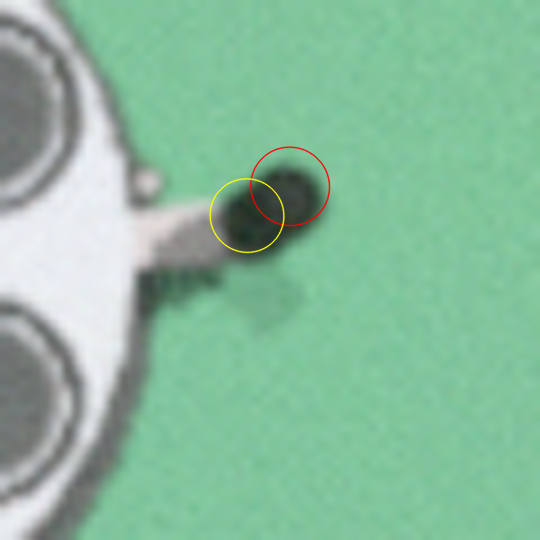

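View pics/grip_side.png

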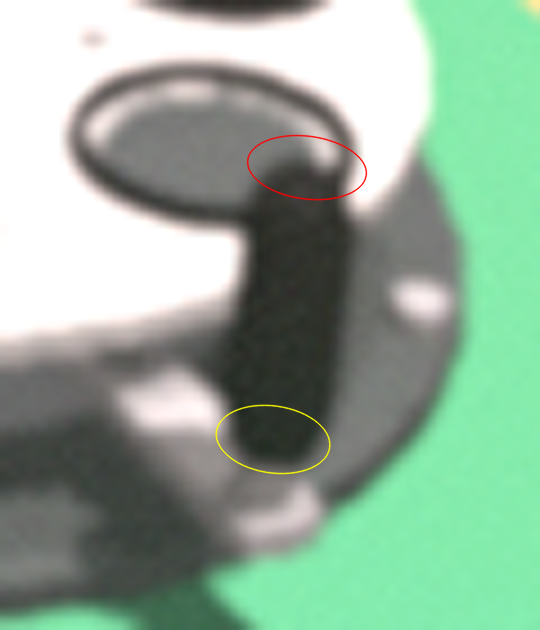

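```bash
python3 -m inch '[[-2.1,-2.6,0,0,0,0,0],[-2.1,-2.6,0,0,0,0,0],[-2.1,-2.6,0,0,0,0,0],[-2.1,-2.6,0,0,0,0,0],[-2.1,-2.6,0,0,0,0,0]]' 40; python3 -m inch '[[-2.1,-2.6,0,0,0,0,0],[-2.1,-2.6,0,0,0,0,0],[0,0,1,0,0,-2.5,0],[0,0,3,0,0,0,0],[0,0,3,0,0,0,0]]'; python3 -m inch '[[0,0,0,0,0,0,0]]'
cat > look.py <<'E'
from proj import *
import sys,pickle
np.set_printoptions(precision=4,suppress=True)
t=sys.argv[1]
s=get_state();print(s["clock"],s["tcp_pos"],s["wrist_force"],s["finger_gap"])
for n,off,sz,f in(("top",(270,125),(140,125),5),("side",(255,100),(180,180),3.3)):
    w=vision.read_camera(n)
    pickle.dump(w,open("l_%s.pkl"%n,"wb"))
    im=cv2.cvtColor(np.clip(w["pixels"].astype(float)*1.5,0,255).astype(np.uint8),cv2.COLOR_RGB2BGR)
    cv2.imwrite("pics/%s_%s.png"%(t,n),cv2.resize(im[off[1]:off[1]+sz[1],off[0]:off[0]+sz[0]],None,fx=f,fy=f,interpolation=cv2.INTER_CUBIC))
E
python3 look.py lv1
```

```text
clock: 11.55
tcp_pos: [0.6079, -0.1935, 0.1667]
orientation: [0.0, -0.0, 1.0, -0.0]
wrist_force: [0.5, 0.3, 0.8]
finger_gap: 0.0015
clock: 12.05
tcp_pos: [0.65, -0.2453, 0.0963]
orientation: [0.001, -0.022, 1.0, -0.0]
wrist_force: [-0.3, -0.3, -0.5]
finger_gap: -0.0001
clock: 12.15
tcp_pos: [0.6461, -0.243, 0.0913]
orientation: [-0.004, -0.022, 1.0, 0.002]
wrist_force: [-1.2, 0.9, -0.7]
finger_gap: 0.0002
12.15 [ 0.6461 -0.243   0.0913] [-1.2273  0.8512 -0.7113] 0.00023031163332492004
```

View pics/lv1_top.png

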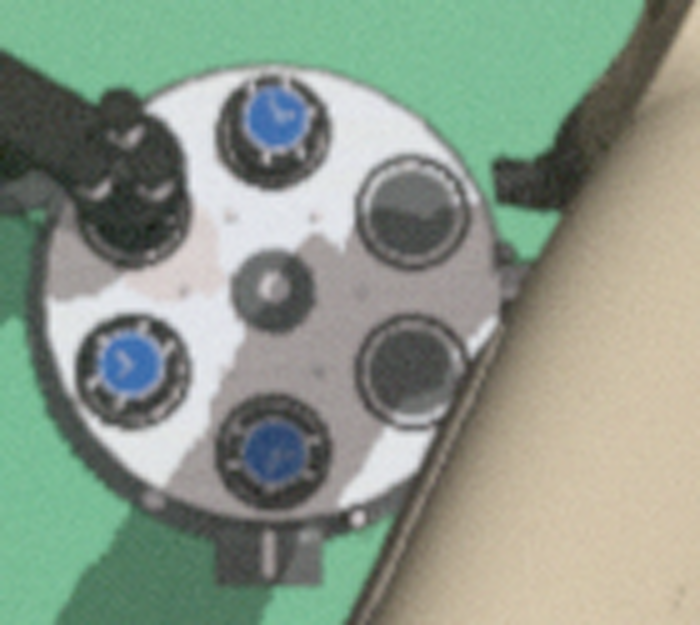

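View pics/lv1_side.png

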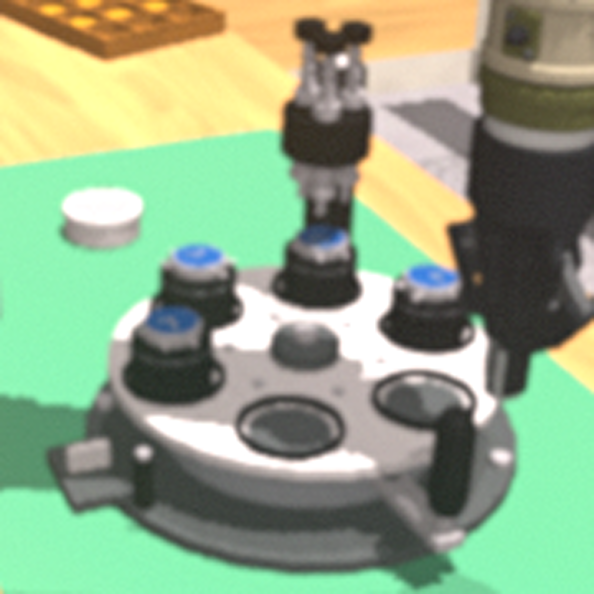

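Run:
```python
from proj import *
import pickle
np.set_printoptions(precision=4,suppress=True)
w=pickle.load(open("l_side.pkl","rb"));T=np.array(w["T"]);P=[]
for v in range(150,235):
    for u in range(385,440):
        d=w["depth"][v,u]
        if d>0:P.append(T[:3,:3]@(ray(w,(u,v))*d)+T[:3,3])
P=np.array(P);P=P[(P[:,0]>.6)&(P[:,1]<-.18)&(P[:,1]>-.33)]
for z in np.arange(.08,.26,.01):
    k=P[(P[:,2]>=z)&(P[:,2]<z+.01)]
    if len(k):print(round(z,2),len(k),"x",k[:,0].min(),k[:,0].max(),"y",k[:,1].min(),k[:,1].max())
```

```text
0.08 2 x 0.6377298355520642 0.6738734311808541 y -0.18564590691684257 -0.18113726454041024
0.11 14 x 0.6005962820840927 0.6189213442764793 y -0.2633147542697719 -0.2533215849062518
0.12 53 x 0.6000262154921054 0.622539532364975 y -0.26513896583237384 -0.24413901263950655
0.13 81 x 0.600965562142867 0.6568432752678106 y -0.2632607335853693 -0.24045593708715607
0.14 61 x 0.6359842534320885 0.6572415516066674 y -0.2581528317302235 -0.22871887757129594
0.15 62 x 0.6350166845145835 0.6564305084680936 y -0.2586436998834717 -0.2282399484624663
0.16 60 x 0.6363275682434684 0.6565702012462696 y -0.2594868406621994 -0.2293232531392707
0.17 48 x 0.6345856916386161 0.6596317333512736 y -0.27345153347164186 -0.2161493323246173
0.18 141 x 0.6335623162455191 0.6614826392919853 y -0.28065027775647866 -0.20511633256933348
0.19 132 x 0.6300640980857316 0.6619078119954012 y -0.2901211311742411 -0.1973187653894769
0.2 175 x 0.6300989940628307 0.6627310470516199 y -0.29763278645736513 -0.18928336602905516
0.21 208 x 0.629496777625113 0.6642747039204604 y -0.3062446060553268 -0.1868873905823557
0.22 240 x 0.6272490820123449 0.6633319176607764 y -0.3082802836705776 -0.18653777567378904
0.23 221 x 0.6277057565257502 0.6591828737978497 y -0.2955957244911841 -0.19882472020191333
0.24 140 x 0.632511577379103 0.6598302272962049 y -0.2873745334360063 -0.20829021160714944
0.25 72 x 0.6152433544073751 0.6604337250131733 y -0.2834905695819382 -0.2518523309995705
```

```bash
python3 -m inch '[[0,0,2.4,0,0,0,0],[0,0,2.4,0,0,0,0],[0,0,0,0,0,0,0]]'; python3 -m inch '[[0.5,0,0,0,0,0,0],[0.4,0,0,0,0,0,0],[0,0,0,0,0,0,0]]'; python3 -m inch '[[0.3,0,0,0,0,0,0],[0,0,0,0,0,0,0]]'
```

```text
clock: 12.55
tcp_pos: [0.6481, -0.2438, 0.0471]
orientation: [-0.001, -0.022, 1.0, 0.001]
wrist_force: [-0.6, -0.8, -0.6]
finger_gap: -0.0001
clock: 12.85
tcp_pos: [0.6406, -0.2455, 0.0503]
orientation: [0.001, -0.022, 1.0, -0.001]
wrist_force: [-0.1, -0.4, -0.4]
finger_gap: -0.0
clock: 13.05
tcp_pos: [0.6373, -0.2453, 0.049]
orientation: [0.001, -0.022, 1.0, -0.0]
wrist_force: [0.4, 0.4, 0.1]
finger_gap: -0.0
```

```bash
python3 -m inch '[[0.3,0,0,0,0,0,0],[0,0,0,0,0,0,0]]'; python3 -m inch '[[0.3,0,0,0,0,0,0],[0,0,0,0,0,0,0]]'
```

```text
clock: 13.25
tcp_pos: [0.6344, -0.2453, 0.0485]
orientation: [0.001, -0.022, 1.0, -0.0]
wrist_force: [1.1, 0.3, 0.2]
finger_gap: -0.0001
clock: 13.45
tcp_pos: [0.631, -0.2453, 0.0481]
orientation: [0.0, -0.022, 1.0, -0.0]
wrist_force: [1.8, 0.1, 0.5]
finger_gap: -0.0002
```

```bash
python3 -m inch '[[0.65,-0.06,0,0,0,2,0],[1.3,-0.12,0,0,0,4,0],[1.3,-0.12,0,0,0,4,0],[1.3,-0.12,0,0,0,4,0],[1.3,-0.12,0,0,0,4,0]]'; python3 look.py lv2
```

```text
clock: 13.95
tcp_pos: [0.5742, -0.2468, 0.0484]
orientation: [0.002, 0.137, 0.991, -0.0]
wrist_force: [7.8, -1.2, -1.7]
finger_gap: 0.0003
13.95 [ 0.5742 -0.2468  0.0484] [ 7.803  -1.2021 -1.7162] 0.0002789079617991126
```

View pics/lv2_side.png

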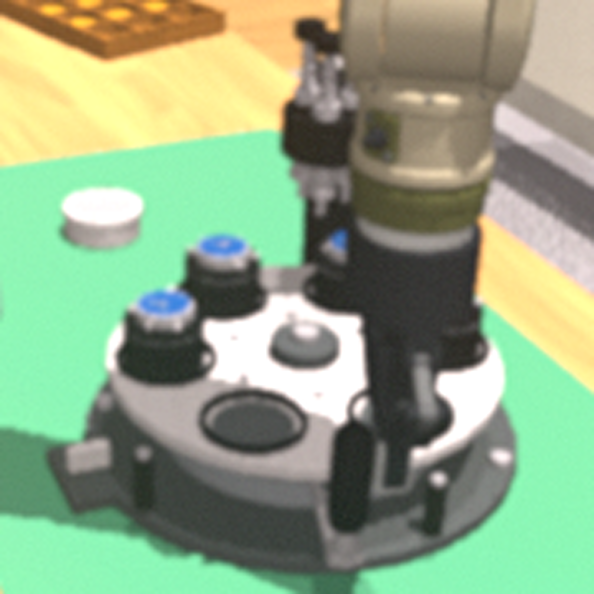

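View pics/lv2_top.png

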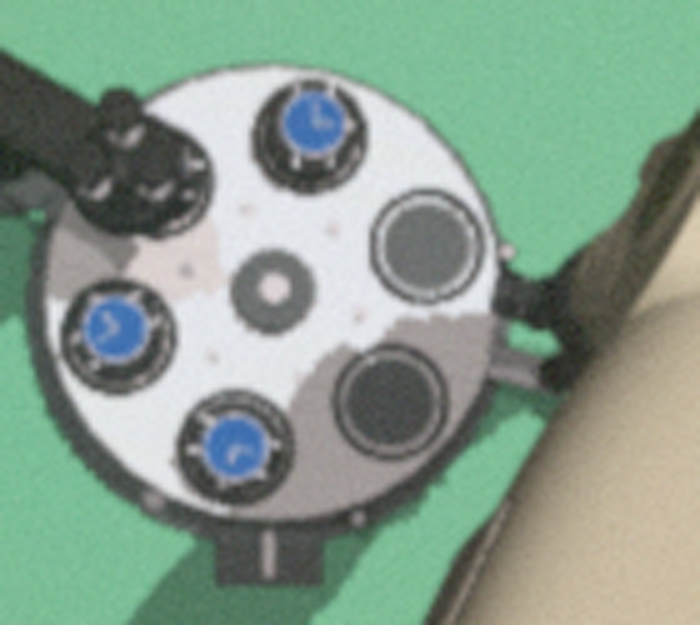

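```bash
python3 -m inch '[[1.3,-0.12,0,0,0,4,0],[1.3,-0.12,0,0,0,4,0],[1.3,-0.12,0,0,0,4,0],[1.3,-0.12,0,0,0,4,0],[1.3,-0.12,0,0,0,4,0]]'; python3 -m inch '[[1.3,-0.12,0,0,0,4,0],[1.3,-0.12,0,0,0,4,0],[1.3,-0.12,0,0,0,4,0],[1.3,-0.12,0,0,0,4,0],[0,0,0,0,0,0,0]]'; python3 look.py lv3
```

```text
clock: 14.55
tcp_pos: [0.5134, -0.228, 0.0492]
orientation: [0.003, 0.306, 0.952, -0.001]
wrist_force: [6.9, -5.9, -0.7]
finger_gap: 0.0002
clock: 15.05
tcp_pos: [0.4696, -0.1957, 0.0488]
orientation: [0.001, 0.435, 0.901, -0.0]
wrist_force: [4.1, -4.4, -2.1]
finger_gap: -0.0002
15.05 [ 0.4696 -0.1957  0.0488] [ 4.1167 -4.3831 -2.1174] -0.00016815207469324285
```

View pics/lv3_side.png

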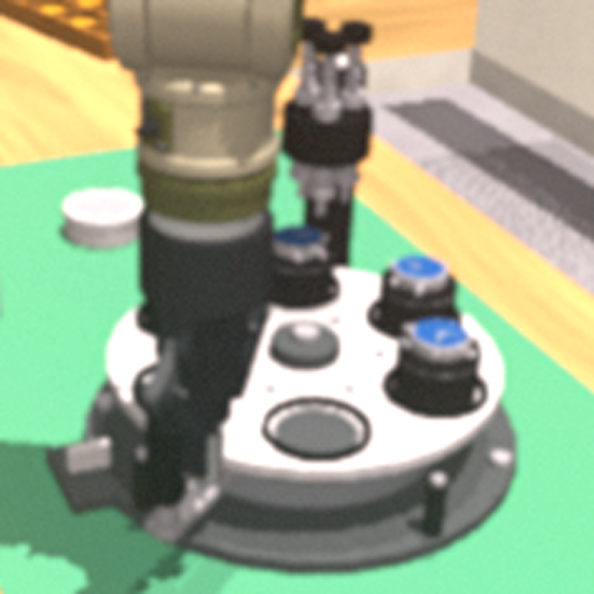

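View pics/lv3_top.png

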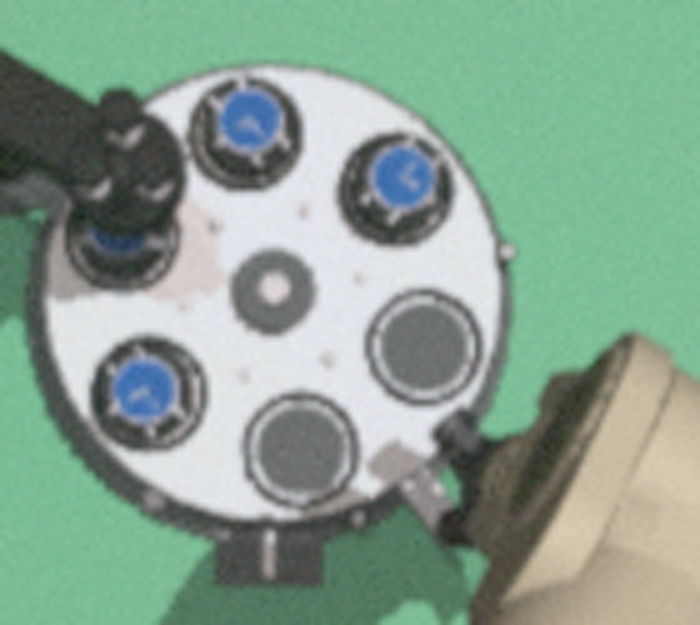

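```bash
python3 -m inch '[[0.65,-0.06,0,0,0,2,0],[0.65,-0.06,0,0,0,2,0],[0.65,-0.06,0,0,0,2,0],[0.65,-0.06,0,0,0,2,0],[0,0,0,0,0,0,0]]'; python3 -m inch '[[0.32,-0.03,0,0,0,1,0],[0,0,0,0,0,0,0]]';python3 -m inch '[[0.32,-0.03,0,0,0,1,0],[0,0,0,0,0,0,0]]'
```

```text
clock: 15.65
tcp_pos: [0.4535, -0.177, 0.0489]
orientation: [0.002, 0.496, 0.868, -0.001]
wrist_force: [5.1, -5.7, 0.0]
finger_gap: 0.0001
clock: 15.85
tcp_pos: [0.4521, -0.175, 0.0491]
orientation: [0.003, 0.504, 0.864, -0.001]
wrist_force: [3.8, -6.3, -1.0]
finger_gap: 0.0
clock: 16.05
tcp_pos: [0.4503, -0.1724, 0.0491]
orientation: [0.003, 0.511, 0.859, -0.001]
wrist_force: [4.5, -6.9, -1.4]
finger_gap: 0.0001
```

```bash
python3 -m inch '[[0.32,-0.03,0,0,0,1,0],[0,0,0,0,0,0,0]]';python3 -m inch '[[0.16,-0.01,0,0,0,0.5,0],[0,0,0,0,0,0,0]]';python3 -m inch '[[0.16,-0.01,0,0,0,0.5,0],[0,0,0,0,0,0,0]]'
```

```text
clock: 16.25
tcp_pos: [0.4489, -0.1705, 0.0492]
orientation: [0.003, 0.519, 0.855, -0.001]
wrist_force: [5.2, -9.6, -1.7]
finger_gap: -0.0
clock: 16.45
tcp_pos: [0.4487, -0.1704, 0.0493]
orientation: [0.004, 0.523, 0.852, -0.002]
wrist_force: [6.4, -12.0, -4.9]
finger_gap: 0.0001
clock: 16.65
tcp_pos: [0.4485, -0.1702, 0.0495]
orientation: [0.005, 0.527, 0.85, -0.003]
wrist_force: [7.2, -15.6, -5.3]
finger_gap: -0.0003
```

```bash
python3 -m inch '[[0.2,0,0,0,0,0,0],[0,0,0,0,0,0,0]]'; python3 look.py lv4
python3 - <<'E'
from proj import *
import pickle
w=pickle.load(open("l_top.pkl","rb"))
for b in blue(w,15):
    X=at_z(w,b[:2],.117);d=X[:2]-[.602,-.063];print(np.round(b,1),np.round(X,4),np.degrees(np.arctan2(d[1],d[0])),np.hypot(*d))
a=cv2.cvtColor(np.ascontiguousarray(w["pixels"]),cv2.COLOR_RGB2GRAY);A=w["pixels"].astype(int)
dk=(a<90)&(np.ptp(A,axis=2)<16)
for b in blobs(dk[130:240,270:400],60,900): 
    X=at_z(w,(b[0]+270,b[1]+130),.075);d=X[:2]-[.602,-.063];print("dark",np.round(b,1),np.round(X,4),np.degrees(np.arctan2(d[1],d[0])),np.hypot(*d))
E
```

```text
clock: 16.85
tcp_pos: [0.4485, -0.1699, 0.05]
orientation: [0.006, 0.527, 0.85, -0.004]
wrist_force: [7.6, -19.5, -2.7]
finger_gap: 0.0005
16.85 [ 0.4485 -0.1699  0.05  ] [  7.5725 -19.5189  -2.7081] 0.0005256190535922793
[325.4 147.9  98.   12.   11. ] [ 0.7037 -0.0689  0.117 ] -3.314639217096047 0.10185702847620587
[353.5 164.9  99.   12.   11. ] [ 0.6504 -0.1521  0.117 ] -61.50560751641646 0.10135993634027997
[295.  197.4  97.   11.   12. ] [0.5564 0.0256 0.117 ] 117.23464466819536 0.09962883281437142
dark [ 53.6  23.5 231.   23.   22. ] [ 0.695  -0.0648  0.075 ] -1.1083646363716135 0.09304813721631643
dark [ 80.2  39.1 235.   23.   23. ] [ 0.6442 -0.1465  0.075 ] -63.205508552791855 0.09356347120891886
dark [ 53.8  53.2 159.   16.   17. ] [ 0.6018 -0.0632  0.075 ] -140.8344749420456 0.00027887718351724347
dark [ 81.8  69.3 212.   17.   17. ] [ 0.5498 -0.1485  0.075 ] -121.37323362001902 0.10019476377875967
dark [ 53.9  85.  219.   17.   17. ] [ 0.5032 -0.0608  0.075 ] 178.6960375260723 0.09881628165480005
```

View pics/lv4_top.png

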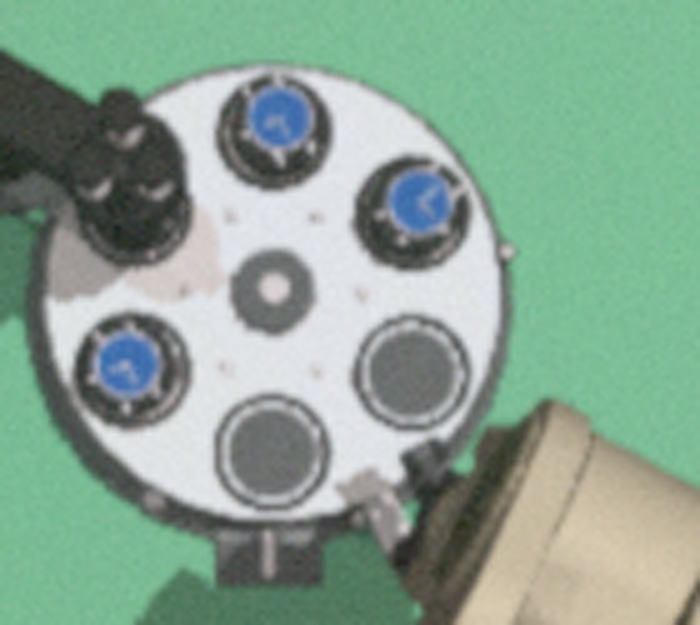

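```bash
python3 -m inch '[[-0.3,0,0,0,0,0,0],[0,0,-3,0,0,0,0],[0,0,-4,0,0,0,0],[0,0,-3,0,0,0,0],[0,0,-3,0,0,0,0]]'; python3 -m inch '[[0,0,0,0,0,0,0],[-4,-4,0,0,0,0,0],[-4,-4,0,0,0,0,0],[-4,-4,0,0,0,0,0],[0,0,0,0,0,0,0]]';python3 look.py lv5
```

```text
clock: 17.45
tcp_pos: [0.4442, -0.1652, 0.1792]
orientation: [-0.001, 0.526, 0.851, -0.0]
wrist_force: [0.1, -1.1, -0.0]
finger_gap: 0.0001
clock: 17.95
tcp_pos: [0.3953, -0.3122, 0.1768]
orientation: [-0.001, 0.529, 0.849, -0.001]
wrist_force: [-0.7, 0.2, 1.0]
finger_gap: -0.0002
17.95 [ 0.3953 -0.3122  0.1768] [-0.7368  0.2348  1.0337] -0.00018374084326996563
```

View pics/lv5_top.png

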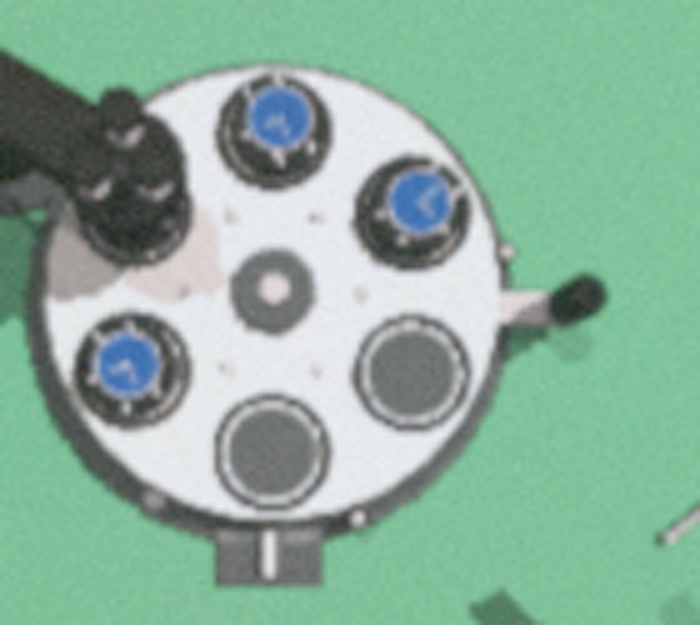

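View pics/lv5_side.png

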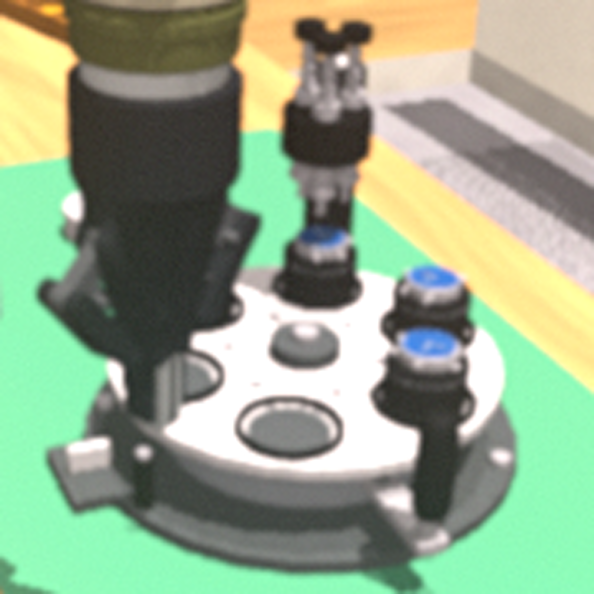

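```bash
python3 -m inch '[[0,0,0,0,0,0,0],[0,0,0,0,0,0,0],[0,0,0,0,0,0,0],[0,0,0,0,0,0,0],[0,0,0,0,0,0,0]]';python3 look.py lv6;  python3 - <<'E'
from proj import *
import pickle
w=pickle.load(open("l_top.pkl","rb"));p,_=pickle.load(open("p0.pkl","rb"))
for x in(p,w):
    a=x["pixels"][165:200,376:396].astype(int);ys,xs=np.nonzero(a.max(2)<60);print(len(xs),xs.mean()+376,ys.mean()+165)
for b in blue(w,15):
    X=at_z(w,b[:2],.117);d=X[:2]-[.602,-.063];print(np.round(b,1),np.round(X,4),np.degrees(np.arctan2(d[1],d[0])),np.hypot(*d))
E
```

```text
clock: 18.55
tcp_pos: [0.3979, -0.3071, 0.1782]
orientation: [0.0, 0.526, 0.851, 0.0]
wrist_force: [-0.8, 0.2, -0.4]
finger_gap: 0.0001
18.55 [ 0.3979 -0.3071  0.1782] [-0.8389  0.2267 -0.3546] 0.000111632698084882
73 384.45205479452056 178.35616438356163
71 384.5211267605634 178.33802816901408
[325.4 147.9  99.   12.   11. ] [ 0.7037 -0.0691  0.117 ] -3.4102926453235316 0.10189256030327605
[353.5 164.9  99.   12.   11. ] [ 0.6503 -0.152   0.117 ] -61.533479989081066 0.10126069454389149
[295.  197.4 100.   11.   12. ] [0.5565 0.0255 0.117 ] 117.23522411579194 0.09949095389210513
```

View pics/lv6_top.png

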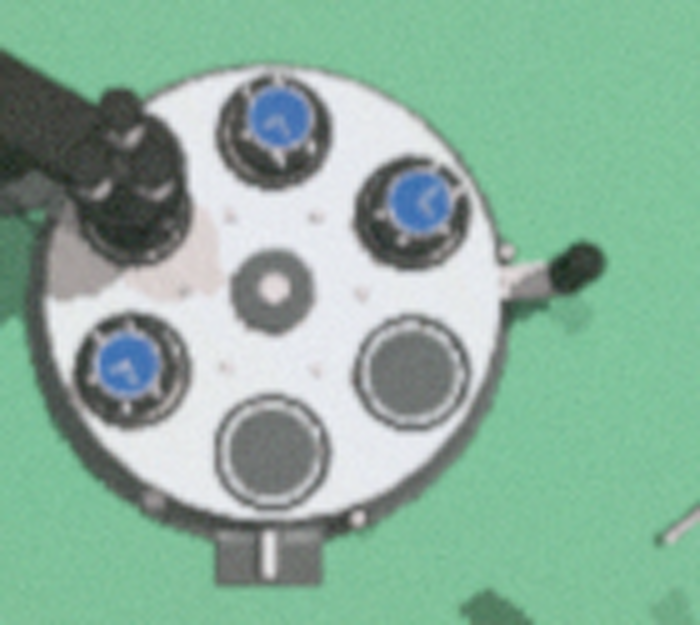

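Run:
```python
from proj import *
import pickle
w=pickle.load(open("l_top.pkl","rb"));p,_=pickle.load(open("p0.pkl","rb"))
for n,(x0,x1,y0,y1) in dict(cover=(225,257,232,260),tin=(190,220,182,212),driver=(398,445,200,238)).items():
    d=abs(w["pixels"][y0:y1,x0:x1].astype(int)-p["pixels"][y0:y1,x0:x1]).max(2);print(n,d.mean(),d.max())
save(w,"final_top")
workorder.hand_in()
```

```text
cover 7.033482142857143 13
tin 7.596666666666667 14
driver 9.468645016797312 87
the job is handed in; nothing more can be done
```

View pics/final_top.png

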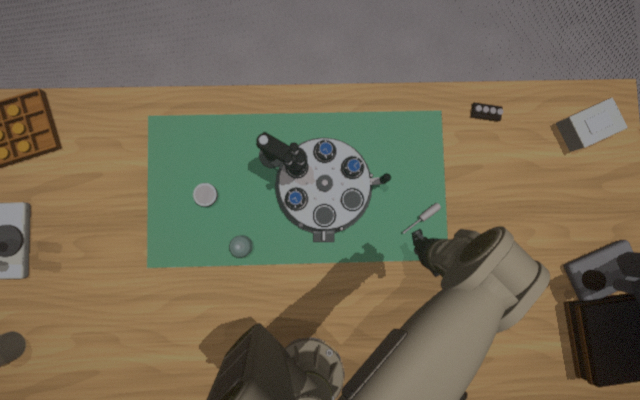

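The job is done and handed in at about 18.6 s. The holder is in the loading nest and released, and one lever stroke moved the turntable on by one station.

**Holder:** I gripped it by the black block and lowered it into nest0 until it touched the floor. It touched down at the height I expected, with about 9 N at most. After I let go, the camera showed it standing upright in the nest.

**Lever:** I pushed it round with closed fingers until it stopped moving and the force rose to about 20 N. Then I lifted clear, and it sprang back to rest at the same pixel position as at the start (384.5, 178.3).

**Turntable:** The two visible empty nests now sit within 1 mm of where the previous pair stood at the start, so it moved exactly one station. The last top picture shows three holders standing in their nests. The fourth is under the plunger head and hidden from above, but the side view showed it upright.

**Cover, tin and screwdriver:** The dust cover and tin match the first picture to within image noise. The screwdriver looks to be in its starting place. Its patch had some larger pixel differences, up to 87, probably because the gripper was parked beside it, but I did not check that separately.

**Disagreement:** The visible fingertips stood about 4 to 5 cm higher than the TCP height the robot reported. I used the cameras and the contact force for heights instead. The side camera also sat about 1 pixel off the top camera, so I compared positions only within the same view.

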